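# Size the steel collar rings on the stepped cone

### The arm

A 6-joint arm with a two-finger parallel gripper is mounted at the origin on the work surface. World frame = base frame: x ahead of the robot, y to its left, z up, the work surface at z = 0. Lengths are in m, angles in rad, forces in N, time in s.
With the tool pointing down it reaches from about 0.325 to 0.85 m from the base axis. Payload 15.5 kg.
Tool frame: the origin (TCP) lies midway between the tips of the shut fingers; the grasp point (between the pads) lies 19 mm behind it; z points along the fingers, y is the direction in which the jaws open and shut (so a half turn about z gives the same grasp; the last joint's range is limited). The gripper opens to 91 mm and grips with 3 to 60 N. Pads are 32 mm wide; open, the fingers measure 118 mm over their backs; the gripper's body (76 mm by 178 mm) begins 60 mm behind the grasp point.
Start: joints at [-0.096, 0.494, 1.345, -0, 1.302, -0.096], TCP at [0.625, 0, 0.214] pointing down, gripper open.
Joint ranges: [-2.91, 2.91], [-0.82, 2.16], [0.22, 2.67], [-1.22, 4.37], [0.12, 2.79], [-3.08, 3.08]. Speed limits (rad/s): [1.89, 1.89, 2.57, 3.01, 3.01, 3.01].

### API

Orientations are given as a unit quaternion [w, x, y, z].
In Python, from plant import r gives the robot as it stands.
- The arm moves only by the tool carry_out, never from a script. Its argument "increments" is a list of rows, each a list of 3 entries, a list of its own where there are three numbers: the shift along the tool's x, y, z each as a share of 1 m, from -1 to 1, then the turn about the tool's z as a share of 90 degrees, from -1 to 1, then the finger opening in mm, from 0 to 91.2. A call has 1 to 8 rows; each row is the pose to reach, as a shift and turn from the pose commanded when the call began, along the tool's axes at that moment; what a row does not reach only later rows make up. A row lasts 1/12 s, in which the tool goes at most 41.7 mm and 7.16 degrees, less where a joint would pass 70% of its speed; a pose out of reach is approached as far as the arm can. A call with a number of a shift or a turn outside -1 to 1 is refused whole. A call with a gripper value outside its range is refused whole. The fingers move at their own pace and stop on an object; "newtons" is the grip in N (left out, the last holds). Time passes only in rows, so rows that repeat a pose let the fingers close. It gives the time, the measured TCP pose, the force and the opening at its end, in the units of the state.
- r.sense(): the state, without advancing time (a new reading comes with each control period).
- r.capture(name): name is "scene" or "side" or "wrist"; returns the picture (420x560x3 uint8, red, green, blue); there is no depth.
- r.camera_info(name): a dict with "vertical_fov" (degrees; the focal length in pixels is half the picture's height over the tangent of half this angle, whatever the lens; pixels are square), "cx", "cy" (the principal point, pixels), "R" (3x3) and "t" (3): a world point X has camera coordinates R X + t. Camera axes: x right, y down, z forward; pixel columns grow to the right and rows downward; lengths in m; the calibration is good to about 2 mm. The wrist camera is an equidistant fisheye: a pixel r from the principal point sees the ray r / f radians off the axis. A picture is of the moment at which its call begins: read the wrist's pose just before it. camera_info takes no time and is no camera call; for the wrist camera it gives the pose at the moment of the call.
- r.close_job(): hands the job in, once; it reports no verdict.
The state is a dict: "t": time; "joint_positions": joint angles; "qd": joint speeds; "joint_efforts": joint torques, N m; "tool_pos": TCP position; "orientation": TCP orientation; "contact_force": force on the tool from outside, world axes, zero at the start; "torque": the same for the moment, N m; "finger_gap": finger opening in m.
Only numpy, scipy, OpenCV 4.12 (cv2) and the standard library are available. Lean on these libraries where they do the work, as an engineer would, in place of code of your own. Each camera call takes 0.05 s, during which the arm holds its last target. There are 200 camera calls.

### The job

Size all the loose steel collar rings on the stepped cone: lift the keeper lever well up off the cone's nose, then slide the rings down the cone, largest first, until every one has stopped level on its own step and all of them are on the cone together. Then take them off and lay each flat on the wooden board, centred on the inlaid circle that belongs to the step where it stopped (the widest circle is for the lowest, widest step, and so on along the row), and lower the keeper lever fully again over the empty cone; leave the egg cup, shaker and strainer where they stand.

Things in the scene. Friction and masses are not known exactly. Their poses are not given: they have to be found in the camera images.
- stand: Fixed gauge stand: base plate 8 mm thick, 80 mm wide (y), from x = -47 to 118 mm, bearing an upright aluminium cone of five tapered steps and, 85 mm to its own +x side, a steel post 28 mm wide, 107 mm high, with the keeper lever. Origin on the cone's axis at ledge level; z up.
- cone_nose (a point): Centre of the cone's flat top, 84 mm above the stand's origin, 16 mm wide. Each of the five steps is a shoulder a ring stops on, marked by a dark line. Shoulder heights above the stand's origin: step 1 (lowest, widest) 20 mm, then 33, 46, 59, step 5 72 mm.
- cone_step_1 (a point): Centre of step 1's shoulder, 20 mm up the cone axis. Diameters just above the shoulders of steps 1 to 5: 50, 43, 36, 29, 22 mm, each tapering 2 mm up to the next shoulder. A ring at its step has its underside on the shoulder (its centre 5 mm above it), about 0.9 mm loose all round.
- keeper (a joint): Angle of the keeper lever (rad): 0 = level, its knob 5 mm over the cone's nose so that no ring can pass; grows as the knob end is raised in an arc up and over to the stand's +x side; 1.57 = straight up, stop at 1.9. Friction holds it at any angle (about 1.5 N at the knob moves it). Above 1.3 the cone is free. Starts at 0 to 0.25.
- keeper_knob (a point): Centre of the black round finger knob on the lever's free end: a disc 18 mm in diameter, 16 mm wide along the stand's y axis (pinch it across that width), 85 mm from the hinge; with the lever down it is over the cone axis, 98 mm above the stand's origin.
- keeper_hinge (a point): Point on the lever's hinge axis, 98 mm high, 85 mm to the stand's +x side of the cone axis; the hinge axis runs along the stand's y.
- board: Fixed wooden sorting board, 85 mm (x) by 300 mm (y), 8 mm thick; origin at the centre of its underside. Five dark inlaid circles lie in a row along its y axis, 58 mm apart, one for each step of the cone, each as wide as its step (50, 43, 36, 29, 22 mm), the widest at the board's +y end.
- circle_1 (a point): Centre of the board's circle for step 1 of the cone (counted from the lowest, widest step), on the board's top face, 8 mm above the ledge.
- circle_2 (a point): Centre of the board's circle for step 2 of the cone (counted from the lowest, widest step), on the board's top face, 8 mm above the ledge.
- circle_3 (a point): Centre of the board's circle for step 3 of the cone (counted from the lowest, widest step), on the board's top face, 8 mm above the ledge.
- circle_4 (a point): Centre of the board's circle for step 4 of the cone (counted from the lowest, widest step), on the board's top face, 8 mm above the ledge.
- circle_5 (a point): Centre of the board's circle for step 5 of the cone (counted from the lowest, widest step), on the board's top face, 8 mm above the ledge.
- ring_a: Loose plain steel ring, outside diameter 56.8 mm, 10 mm high, wall 6 mm, may be absent. Origin at its centre (mid-height), z along its axis; it starts flat on the ledge, and either face may be down. A ring with a larger outside has a larger bore; which step it stops on is to be found on the cone.
- ring_b: Loose plain steel ring, outside diameter 49.8 mm, 10 mm high, wall 6 mm, may be absent. Origin at its centre (mid-height), z along its axis; it starts flat on the ledge, and either face may be down. A ring with a larger outside has a larger bore; which step it stops on is to be found on the cone.
- ring_c: Loose plain steel ring, outside diameter 42.8 mm, 10 mm high, wall 6 mm, may be absent. Origin at its centre (mid-height), z along its axis; it starts flat on the ledge, and either face may be down. A ring with a larger outside has a larger bore; which step it stops on is to be found on the cone.
- ring_d: Loose plain steel ring, outside diameter 35.8 mm, 10 mm high, wall 6 mm, may be absent. Origin at its centre (mid-height), z along its axis; it starts flat on the ledge, and either face may be down. A ring with a larger outside has a larger bore; which step it stops on is to be found on the cone.
- egg_cup: Bystander: white ceramic egg cup, 48 mm wide, 60 mm high, origin under its centre. Not to be disturbed.
- shaker: Bystander: plastic spice shaker with a turning lid, 47 mm wide, 94 mm high, origin under its centre. Not to be disturbed.
- strainer: Bystander: small aluminium tea strainer, bowl 58 mm wide and 30 mm high, with a flat handle reaching 97 mm to its own -x; origin under the bowl's centre. Not to be disturbed.
Things that resemble listed ones, but are neither listed nor needed, are in the scene too. What is shaped like the stand but blue or red is not meant.

How it is judged:
By the outcome, as a careful person would: the job done as asked, in the order asked, and still so for the second after the job is handed in, with the robot touching nothing.
Of ring_a, ring_b, ring_c, ring_d only 2 to 3 are there at a start; the rules pass over those that are not, and their reading is None.
At some moment in a run one of ring_a, ring_b, ring_c, ring_d may be knocked a few centimetres aside while the robot is not near it.
Once in a run the grip may slacken for a moment while it holds something.
It also fails if it takes over 210 s, if anything falls off the work surface, if the arm or the gripper's body presses on something with over 40 N, if the wrist force passes 120 N, or if a joint passes its speed limit or range.

## Working session

There is one attempt and no reset: what is moved stays moved. The work goes in short steps, Python scripts to look and compute and a tool call to move; the robot and the scene stay as the last step left them, time stands still between calls to the robot, and variables do not carry over. Pictures are saved under pics/ and viewed, about 12 in all and at most 16, crops included, and the job is handed in when it is done.

Besides the shell and the picture viewer there is one more tool, called after "Emit:" by a JSON object that holds its "fn" and its "kwargs", one argument or row to a line. carry_out: Moves the arm, as the interface text tells. Its arguments: {"type":"object","properties":{"increments":{"type":"array"},"newtons":{"type":"number"}},"required":["increments"]}

```bash
mkdir -p pics; ls
python3 - <<'E'
from plant import r
import cv2
s=r.sense(); print(s)
for n in("scene","side","wrist"):
    c=r.camera_info(n); print(n,c)
    cv2.imwrite(f"pics/{n}0.png",r.capture(n)[:,:,::-1])
E
```

```text
pics
{'t': 0.0, 'joint_positions': array([-9.54940397e-02,  4.94192041e-01,  1.34614098e+00,  2.44387920e-05,
        1.30252714e+00, -9.55032348e-02]), 'qd': array([ 0.00047824, -0.00017227,  0.00054296, -0.00213285, -0.00051771,
       -0.00056721]), 'joint_efforts': array([-1.07322368e-03, -8.78814626e+01, -3.81857479e+01,  7.05250050e-02,
        5.33505273e-02, -1.50444166e-04]), 'tool_pos': array([6.24604320e-01, 5.31746618e-05, 2.13329437e-01]), 'orientation': array([-4.96315613e-04,  7.07105684e-01,  7.07107595e-01, -3.94270303e-04]), 'contact_force': array([-0.38358852,  0.8001027 , -0.5214587 ]), 'torque': array([-0.05383993,  0.00471072, -0.05848647]), 'finger_gap': 0.09133194934665968}
scene {'vertical_fov': 44.05187092914678, 'cx': 275.6480963799059, 'cy': 215.06168897869142, 'R': array([[-0.69950518,  0.71434893,  0.01995253],
       [ 0.51221278,  0.52064775, -0.6830549 ],
       [-0.49832777, -0.4675805 , -0.73009445]]), 't': array([ 0.32961955, -0.22066182,  1.57623582])}
side {'vertical_fov': 56.66416489654614, 'cx': 277.5366598921416, 'cy': 205.11612202003286, 'R': array([[-0.9899083 , -0.14123415, -0.01159655],
       [-0.09399966,  0.71566862, -0.69208561],
       [ 0.10604541, -0.68401121, -0.72172227]]), 't': array([0.4860383 , 0.05965097, 1.06328783])}
wrist {'vertical_fov': 65.70646984690485, 'cx': 279.39453560356804, 'cy': 205.90915249624206, 'R': array([[ 9.99999262e-01,  3.60439418e-04, -1.15986449e-03],
       [ 6.23182361e-04, -9.71934648e-01,  2.35250190e-01],
       [-1.04251905e-03, -2.35250739e-01, -9.71934156e-01]]), 't': array([-0.62533236, -0.02625837,  0.39008187])}
```

View pics/scene0.png

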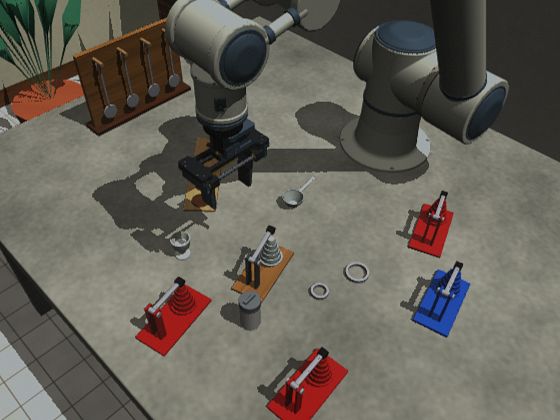

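View pics/side0.png

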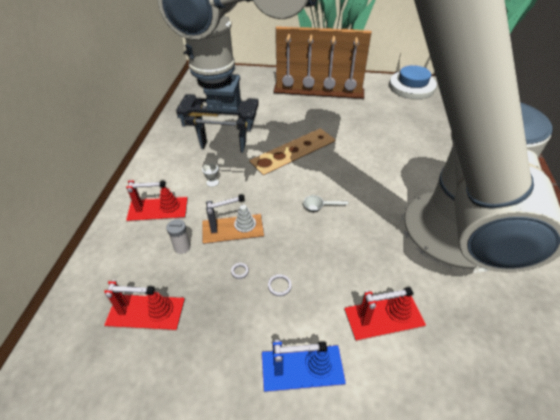

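```bash
cat > h.py <<'E'
from plant import r
import numpy as np, cv2
def ray(n,u,v,c=None):
    c=c or r.camera_info(n); f=210/np.tan(np.radians(c["vertical_fov"])/2)
    a=np.array([u-c["cx"],v-c["cy"]])/f
    if n=="wrist":
        t=np.linalg.norm(a); d=np.array([*(a*np.sin(t)/max(t,1e-9)),np.cos(t)])
    else: d=np.array([*a,1.])
    R=np.array(c["R"]); return -R.T@c["t"],R.T@d
def w(n,u,v,z,c=None):
    o,d=ray(n,u,v,c); return (o+d*(z-o[2])/d[2])[:2]
def px(n,X,c=None):
    c=c or r.camera_info(n); f=210/np.tan(np.radians(c["vertical_fov"])/2)
    p=np.array(c["R"])@X+c["t"]
    if n=="wrist":
        q=np.hypot(p[0],p[1]); t=np.arctan2(q,p[2]); a=p[:2]/max(q,1e-9)*t
    else: a=p[:2]/p[2]
    return a*f+[c["cx"],c["cy"]]
E
python3 - <<'E'
from h import *
np.set_printoptions(precision=4,suppress=True)
for n,u,v,z in [("scene",357,271,.01),("side",280,286,.01),("scene",319,290,.01),("side",240,270,.01),("scene",270,247,.084),("side",245,205,.084),("side",242,198,.1),("side",203,217,.005),("side",208,242,.005),("side",264,235,.005),("side",258,216,.005),
 ("side",250,157,.008),("side",262,172,.008),("side",335,145,.008),("side",322,131,.008),("side",212,183,0),("side",180,250,0),("side",313,206,.02),("side",345,204,.02),("scene",292,200,.02),("scene",250,325,0),("scene",182,256,0)]:
    print(n,u,v,w(n,u,v,z))
print(-np.array(r.camera_info("side")["R"]).T@r.camera_info("side")["t"])
a=cv2.imread("pics/side0.png")[120:320,150:350];b=cv2.imread("pics/wrist0.png")
cv2.imwrite("pics/m.png",np.hstack([cv2.resize(a,(400,400),interpolation=cv2.INTER_CUBIC),cv2.resize(b,(400,300)).copy() if 0 else cv2.copyMakeBorder(cv2.resize(b,(400,300)),0,100,0,0,0)]))
E
```

```text
scene 357 271 [0.45   0.2485]
side 280 286 [0.4486 0.2549]
scene 319 290 [0.5549 0.2207]
side 240 270 [0.5528 0.2229]
scene 270 247 [0.5883 0.0944]
side 245 205 [0.5653 0.0717]
side 242 198 [0.5738 0.063 ]
side 203 217 [0.6937 0.0592]
side 208 242 [0.6563 0.1441]
side 264 235 [0.5132 0.1009]
side 258 216 [0.5413 0.0353]
side 250 157 [ 0.6121 -0.2143]
side 262 172 [ 0.5609 -0.1466]
side 335 145 [ 0.3406 -0.3129]
side 322 131 [ 0.3889 -0.3871]
side 212 183 [ 0.7066 -0.0855]
side 180 250 [0.7239 0.1759]
side 313 206 [ 0.3912 -0.0091]
side 345 204 [ 0.3023 -0.0287]
scene 292 200 [ 0.3949 -0.0148]
scene 250 325 [0.726 0.171]
scene 182 256 [ 0.7106 -0.0842]
[0.374  0.7533 0.8143]
```

View pics/m.png

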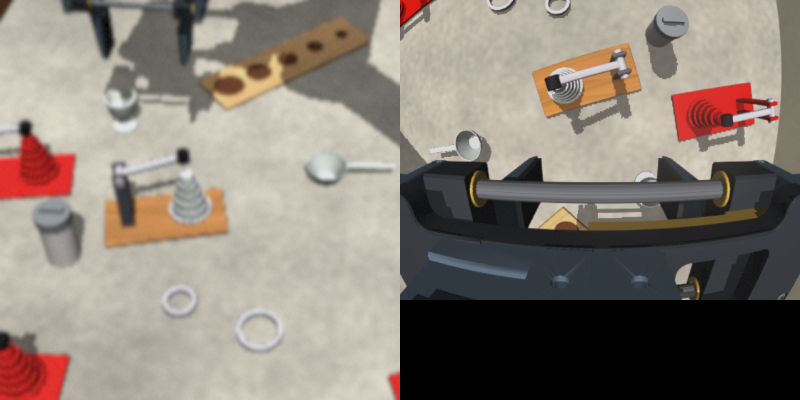

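```bash
cat >> h.py <<'E'
def orange(im,dark=False):
    h=cv2.cvtColor(im,cv2.COLOR_BGR2HSV)
    return cv2.inRange(h,(8,90,50),(24,255,255))
def rect(n,m,z,c):
    ys,xs=np.nonzero(m); P=np.array([w(n,x,y,z,c) for x,y in zip(xs,ys)])*1000
    return cv2.minAreaRect(P.astype(np.float32)),P.mean(0)
def comps(m,amin):
    k,l,s,_=cv2.connectedComponentsWithStats(m)
    return [(l==i).astype(np.uint8) for i in range(1,k) if s[i,4]>amin]
E
python3 - <<'E'
from h import *
for n in("wrist","side","scene"):
    c=r.camera_info(n)
    im=cv2.imread(f"pics/{n}0.png")
    for m in comps(cv2.morphologyEx(orange(im),cv2.MORPH_CLOSE,np.ones((5,5))),300):
        x,y,ww,hh=cv2.boundingRect(m); print(n,(x,y,ww,hh),rect(n,m,.008,c))
    g=cv2.cvtColor(im,cv2.COLOR_BGR2HSV)
    if n=="side":
        m=cv2.inRange(g,(0,0,185),(180,60,255))
        for m in comps(m,100):
            x,y,ww,hh=cv2.boundingRect(m)
            if 200<x<330 and y>240: print("ring",(x,y,ww,hh),rect(n,m,.008,c))
E
```

```text
wrist (185, 60, 153, 104) (((603.5947265625, 87.46160888671875), (164.05615234375, 79.6161117553711), 16.37898826599121), array([608.54265891,  86.28465453]))
wrist (97, 239, 25, 51) (((385.8634338378906, -109.87591552734375), (82.70413208007812, 38.747215270996094), 77.4687728881836), array([ 382.68315787, -109.05093187]))
wrist (437, 239, 26, 52) (((864.3197631835938, -109.51373291015625), (40.2579345703125, 83.0588607788086), 12.496957778930664), array([ 867.52424703, -109.09306065]))
wrist (194, 289, 321, 34) (((755.9970703125, -163.7463836669922), (500.55029296875, 51.23148727416992), 0.10610223561525345), array([ 724.23956193, -176.00236005]))
side (274, 26, 97, 72) (((438.72698974609375, -954.2174072265625), (473.23541259765625, 660.3939819335938), 0.5611189603805542), array([ 428.11715065, -945.4141835 ]))
side (0, 61, 189, 307) (((1010.954345703125, -159.8426513671875), (30.14380645751953, 1365.63671875), 0.02199050970375538), array([1009.18859814,  102.05904483]))
side (250, 129, 84, 45) (((477.00982666015625, -269.9579162597656), (296.6843566894531, 85.1473388671875), 43.4
[... 181 characters left out ...]
array([608.06120556,  98.16376848]))
ring (276, 343, 42, 10) (((393.43988037109375, 397.9976806640625), (88.1208267211914, 16.35902214050293), 11.890458106994629), array([395.29395664, 399.0127328 ]))
scene (0, 17, 191, 116) (((367.0054626464844, -855.0335693359375), (752.8360595703125, 454.7829284667969), 0.639318585395813), array([ 409.98880518, -882.9490254 ]))
scene (183, 181, 32, 30) (((548.0530395507812, -206.62435913085938), (109.00086975097656, 82.21216583251953), 43.14525604248047), array([ 569.04036773, -205.81738708]))
scene (231, 246, 63, 57) (((603.5608520507812, 87.90613555908203), (165.4546356201172, 80.99613952636719), 16.449121475219727), array([617.21629315, 100.75553522]))
```

```bash
cat >> h.py <<'E'
from scipy.spatial.transform import Rotation as Ro
S=np.array([.5694,.0775]); SY=np.radians(16.4)
def st(x,y,z): # stand frame -> world
    c,s=np.cos(SY),np.sin(SY); return np.array([S[0]+c*x-s*y,S[1]+s*x+c*y,z])
def knob(a): return st(.085-.085*np.cos(a),0,.098+.085*np.sin(a))
def rot(): q=r.sense()["orientation"]; return Ro.from_quat(q[[1,2,3,0]]).as_matrix()
def inc(X,yawx=None):
    "tool-frame shift to world X; turn share so tool x gets yaw yawx(deg)"
    s=r.sense(); R=rot(); d=R.T@(np.array(X)-s["tool_pos"])
    cur=np.degrees(np.arctan2(R[1,0],R[0,0])); t=0
    if yawx is not None:
        t=-((yawx-cur+90)%180-90)/90
    print("shift",np.round(d,4),"turn",round(t,4),"xyaw",round(cur,2),"rows",round(max(np.linalg.norm(d)/.0417,abs(t)*90/7.16),1))
E
python3 - <<'E'
from h import *
for n,(u,v) in dict(side=(242,198),wrist=(221,116),scene=(270,231)).items():
    im=cv2.imread(f"pics/{n}0.png"); g=im.max(2)
    m=np.zeros_like(g); m[v-14:v+14,u-14:u+14]=(g[v-14:v+14,u-14:u+14]<60)
    ms=comps(m,15); print(n,[(np.argwhere(k).mean(0)[::-1].round(1),int(k.sum())) for k in ms])
    for a in(0,.1,.2,.25): print(a,px(n,knob(a)).round(1))
k=knob(.15); inc([k[0],k[1],.2],16.4)
E
```

```text
side [(array([241. , 197.7]), 24)]
0 [242.6 202.7]
0.1 [242.2 200.4]
0.2 [241.4 198.1]
0.25 [240.9 197. ]
wrist [(array([215.1, 115.8]), 322)]
0 [215.8 117.3]
0.1 [214.4 116.8]
0.2 [213.8 116. ]
0.25 [213.9 115.5]
scene [(array([270.5, 229.2]), 52)]
0 [270.7 234.5]
0.1 [270.6 232.2]
0.2 [270.4 230.1]
0.25 [270.2 229.2]
shift [ 0.0777 -0.0544  0.0135] turn 0.8178 xyaw 90.0 rows 10.3
```

Emit:
{"fn": "carry_out", "kwargs": {
  "increments": [
    [[0.079, -0.053, 0.0], 0.2, 60],
    [[0.079, -0.053, 0.0], 0.4, 60],
    [[0.079, -0.053, 0.0], 0.6, 60],
    [[0.079, -0.053, 0.0], 0.818, 60],
    [[0.079, -0.053, 0.0], 0.818, 60],
    [[0.079, -0.053, 0.0], 0.818, 60],
    [[0.079, -0.053, 0.0], 0.818, 60],
    [[0.079, -0.053, 0.0], 0.818, 60]
  ],
  "newtons": 10
}}

```text
t: 0.82
tool_pos: [0.5718, 0.0791, 0.2138]
orientation: [-0.0, 0.959, 0.282, -0.0]
contact_force: [-0.0, 0.6, -0.6]
finger_gap: 0.0601
```

Run:
```python
from h import *
k=knob(.22); inc([k[0],k[1],k[2]-.015],16.4)
cv2.imwrite("pics/w1.png",r.capture("wrist")[:,:,::-1])
```

```text
shift [-0.0009  0.0006  0.1122] turn 0.182 xyaw 32.78 rows 2.7
```

View pics/w1.png

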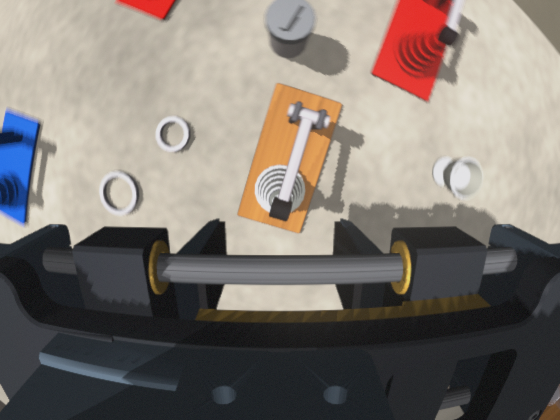

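Emit:
{"fn": "carry_out", "kwargs": {
  "increments": [
    [[-0.001, 0.001, 0.0], 0.08, 40],
    [[-0.001, 0.001, 0.0], 0.16, 40],
    [[-0.001, 0.001, 0.0], 0.182, 40],
    [[-0.001, 0.001, 0.03], 0.182, 40],
    [[-0.001, 0.001, 0.07], 0.182, 40],
    [[-0.001, 0.001, 0.1], 0.182, 40],
    [[-0.001, 0.001, 0.112], 0.182, 40],
    [[-0.001, 0.001, 0.112], 0.182, 40]
  ]
}}

```text
t: 1.53
tool_pos: [0.5696, 0.0775, 0.0988]
orientation: [-0.0, 0.989, 0.147, -0.003]
contact_force: [-0.8, -0.1, 0.1]
finger_gap: 0.0402
```

Emit:
{"fn": "carry_out", "kwargs": {
  "increments": [
    [[0, 0, 0], 0, 0],
    [[0, 0, 0], 0, 0],
    [[0, 0, 0], 0, 0],
    [[0, 0, 0], 0, 0],
    [[0, 0, 0], 0, 0]
  ]
}}

```text
t: 1.95
tool_pos: [0.5723, 0.078, 0.1029]
orientation: [-0.0, 0.989, 0.146, 0.001]
contact_force: [0.5, 3.0, 1.5]
finger_gap: 0.0158
```

Run:
```python
from h import *
s=r.sense();print(s["finger_gap"],s["contact_force"]); k=knob(.22); inc([k[0],k[1],k[2]-.015],16.4)
for a in (.22,.4,.6,.8,1,1.2,1.4,1.6): print(((.085*(np.cos(.22)-np.cos(a))),-.085*(np.sin(a)-np.sin(.22))))
```

```text
0.015849822554622795 [0.50313611 3.01190779 1.49646694]
shift [-0.0008 -0.0003  0.0014] turn 0.004 xyaw 16.76 rows 0.1
(np.float64(0.0), np.float64(-0.0))
(np.float64(0.004661098702856236), np.float64(-0.014551041134361403))
(np.float64(0.012797755925778812), np.float64(-0.029445092276704114))
(np.float64(0.023731212898592414), np.float64(-0.042425749764585546))
(np.float64(0.037025587194309595), np.float64(-0.05297551574679731))
(np.float64(0.052150874062584215), np.float64(-0.060673804345340344))
(np.float64(0.06850407604658099), np.float64(-0.06521370908714522))
(np.float64(0.08543324258871102), np.float64(-0.06641423829665405))
```

Emit:
{"fn": "carry_out", "kwargs": {
  "increments": [
    [[0.002, 0, -0.007], 0, 0],
    [[0.0047, 0, -0.0145], 0, 0],
    [[0.008, 0, -0.022], 0, 0],
    [[0.0128, 0, -0.0294], 0, 0],
    [[0.018, 0, -0.036], 0, 0],
    [[0.0237, 0, -0.0424], 0, 0],
    [[0.03, 0, -0.048], 0, 0],
    [[0.037, 0, -0.053], 0, 0]
  ]
}}

```text
t: 2.62
tool_pos: [0.6076, 0.0884, 0.1557]
orientation: [0.0, 0.989, 0.146, -0.0]
contact_force: [-2.8, 1.7, 0.2]
finger_gap: 0.0161
```

Emit:
{"fn": "carry_out", "kwargs": {
  "increments": [
    [[0.0075, 0, -0.004], 0, 0],
    [[0.0151, 0, -0.0077], 0, 0],
    [[0.023, 0, -0.0105], 0, 0],
    [[0.0315, 0, -0.0122], 0, 0],
    [[0.04, 0, -0.0132], 0, 0],
    [[0.0484, 0, -0.0134], 0, 0],
    [[0.0527, 0, -0.0132], 0, 0],
    [[0.0527, 0, -0.0132], 0, 0]
  ]
}}

```text
t: 3.28
tool_pos: [0.6599, 0.1038, 0.1688]
orientation: [0.0, 0.989, 0.146, 0.001]
contact_force: [-0.1, 1.5, 5.7]
finger_gap: 0.016
```

Run:
```python
from h import *
s=r.sense();print(s["finger_gap"],s["contact_force"]); k=knob(1.65); inc([k[0],k[1],k[2]-.015],16.4)
```

```text
0.015981999385302967 [-0.08935885  1.54605481  5.72952592]
shift [-0.0025 -0.0003  0.001 ] turn 0.0039 xyaw 16.75 rows 0.1
```

Emit:
{"fn": "carry_out", "kwargs": {
  "increments": [
    [[0, 0, 0], 0, 40],
    [[0, 0, 0], 0, 40],
    [[0, 0, -0.03], 0, 40],
    [[0, 0, -0.07], 0, 70],
    [[0, 0, -0.1], 0, 70],
    [[-0.04, 0, -0.1], -0.08, 70],
    [[-0.08, 0, -0.1], -0.16, 70],
    [[-0.12, 0, -0.1], -0.24, 70]
  ]
}}

```text
t: 3.95
tool_pos: [0.5419, 0.0685, 0.2684]
orientation: [0.0, 0.944, 0.33, 0.001]
contact_force: [0.1, 0.3, 0.3]
finger_gap: 0.0662
```

Run:
```python
from h import *
inc([.49,.11,.25],106.4)
```

```text
shift [-0.0147 -0.0648  0.0183] turn -0.7534 xyaw 38.6 rows 9.5
```

Emit:
{"fn": "carry_out", "kwargs": {
  "increments": [
    [[-0.007, -0.03, 0.018], -0.08, 70],
    [[-0.015, -0.065, 0.018], -0.16, 70],
    [[-0.015, -0.065, 0.018], -0.24, 70],
    [[-0.015, -0.065, 0.018], -0.4, 70],
    [[-0.015, -0.065, 0.018], -0.75, 70],
    [[-0.015, -0.065, 0.018], -0.75, 70],
    [[-0.015, -0.065, 0.018], -0.75, 70],
    [[-0.015, -0.065, 0.018], -0.75, 70]
  ]
}}

```text
t: 4.62
tool_pos: [0.491, 0.1106, 0.2502]
orientation: [0.0, 0.67, 0.742, 0.0]
contact_force: [-0.7, -0.2, -0.4]
finger_gap: 0.0699
```

Emit:
{"fn": "carry_out", "kwargs": {
  "increments": [
    [[0, 0, 0], -0.08, 70],
    [[0, 0, 0], -0.12, 70],
    [[0, 0, 0], -0.12, 70]
  ]
}}

```text
t: 4.87
tool_pos: [0.491, 0.1106, 0.2502]
orientation: [0.0, 0.598, 0.801, 0.0]
contact_force: [-0.4, 0.7, -0.5]
finger_gap: 0.0702
```

Run:
```python
from h import *
c=r.camera_info("wrist"); im=r.capture("wrist")[:,:,::-1].copy(); cv2.imwrite("pics/w2.png",im)
print([px("wrist",np.array([x,y,.01]),c).round() for x,y in((.45,.252),(.554,.222))])
cv2.imwrite("pics/s2.png",r.capture("scene")[:,:,::-1])
```

```text
[array([279.,  65.]), array([351., 112.])]
```

View pics/w2.png

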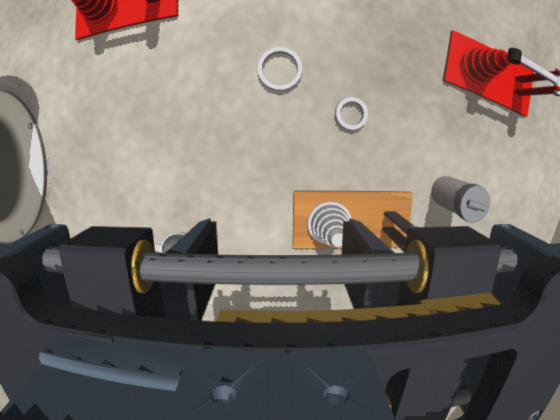

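```bash
cat >> h.py <<'E'
def ring(im,c,u,v,z,rad=32,n="wrist"):
    "outer circle of a ring near pixel; z = top face height"
    u,v=int(u),int(v); g=im[max(v-rad,0):v+rad,max(u-rad,0):u+rad]; o=(max(u-rad,0),max(v-rad,0))
    h=cv2.cvtColor(g,cv2.COLOR_BGR2HSV)
    # ledge is warm (B<R); steel is neutral
    m=((g[:,:,2].astype(int)-g[:,:,0]<12)).astype(np.uint8)
    out=[]
    for k in comps(m,40):
        ys,xs=np.nonzero(k); P=np.array([w(n,x+o[0],y+o[1],z,c) for x,y in zip(xs,ys)],np.float32)*1000
        (cx,cy),R=cv2.minEnclosingCircle(P); e=cv2.fitEllipse(cv2.convexHull(P))
        out.append((int(k.sum()),np.round([cx,cy,2*R],1),np.round(e[0],1),np.round(e[1],1)))
    return out
E
python3 - <<'E'
from h import *
c=r.camera_info("wrist"); im=cv2.imread("pics/w2.png")
print(im[69,259:265],im[40,340])
for u,v in((280,69),(351,113)):
    for l in ring(im,c,u,v,.010): print(l)
inc([.45,.252,.1],106.4)
E
```

```text
[[217 216 216]
 [217 215 216]
 [212 208 211]
 [146 151 155]
 [172 186 195]
 [177 191 200]] [165 178 185]
(776, array([452.4, 248.3,  59.1]), array([452.2, 248.5]), array([56.8, 58.9]))
(599, array([555.9, 218.7,  47.2]), array([555.2, 219.2]), array([42.4, 47.1]))
shift [1.472e-01 1.000e-04 1.501e-01] turn -0.0025 xyaw 106.17 rows 5.0
```

Run:
```python
from h import *
inc([.452,.249,.06],106.4)
```

```text
shift [0.1438 0.0012 0.1901] turn -0.0025 xyaw 106.17 rows 5.7
```

View pics/s2.png

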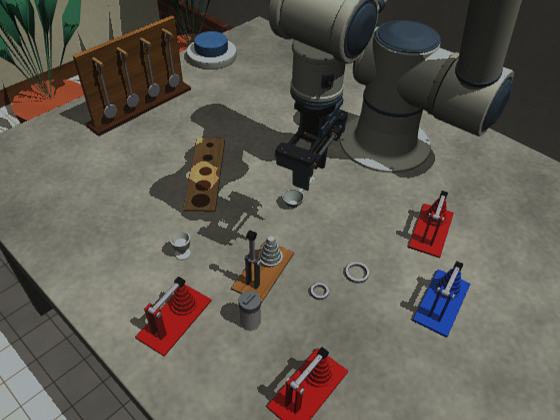

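Emit:
{"fn": "carry_out", "kwargs": {
  "increments": [
    [[0.04, 0.001, 0.03], 0, 80],
    [[0.075, 0.001, 0.06], 0, 80],
    [[0.11, 0.001, 0.08], 0, 80],
    [[0.144, 0.001, 0.1], 0, 80],
    [[0.144, 0.001, 0.14], 0, 80],
    [[0.144, 0.001, 0.18], 0, 80],
    [[0.144, 0.001, 0.21], 0, 80],
    [[0.144, 0.001, 0.21], 0, 80]
  ]
}}

```text
t: 5.63
tool_pos: [0.4482, 0.2482, 0.0353]
orientation: [-0.002, 0.6, 0.8, -0.003]
contact_force: [-1.7, -1.2, -0.5]
finger_gap: 0.08
```

Run:
```python
from h import *
inc([.452,.249,.004],106.4)
c=r.camera_info("wrist"); im=r.capture("wrist")[:,:,::-1].copy(); cv2.imwrite("pics/w3.png",im); print(px("wrist",np.array([.452,.249,.01]),c))
```

```text
shift [-0.0003  0.0041  0.0313] turn -0.002 xyaw 106.22 rows 0.8
[284.15094593 234.75276594]
```

View pics/w3.png

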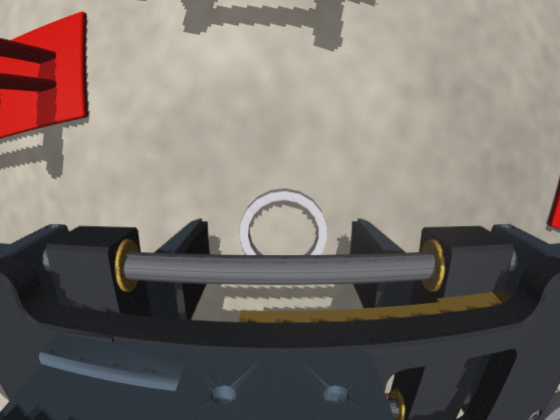

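Emit:
{"fn": "carry_out", "kwargs": {
  "increments": [
    [[0, 0.001, 0.015], 0, 80],
    [[0, 0.001, 0.031], 0, 80],
    [[0, 0.001, 0.031], 0, 80],
    [[0, 0.001, 0.031], 0, 40],
    [[0, 0.001, 0.031], 0, 40],
    [[0, 0.001, 0.031], 0, 40],
    [[0, 0.001, 0.031], 0, 40],
    [[0, 0.001, 0.031], 0, 40]
  ]
}}

```text
t: 6.35
tool_pos: [0.4518, 0.2493, 0.0101]
orientation: [-0.0, 0.6, 0.8, -0.0]
contact_force: [-5.5, -1.8, 26.1]
finger_gap: 0.0497
```

Emit:
{"fn": "carry_out", "kwargs": {
  "increments": [
    [[0, 0, 0], 0, 80],
    [[0, 0, 0], 0, 80],
    [[0, 0, 0], 0.08, 80],
    [[0, 0, 0], 0.16, 80],
    [[0, 0, 0], 0.24, 80],
    [[0, 0, 0], 0.32, 80],
    [[0, 0, 0], 0.4, 80],
    [[0, 0, 0], 0.48, 80]
  ]
}}

```text
t: 7.02
tool_pos: [0.4523, 0.2495, 0.0096]
orientation: [0.0, 0.853, 0.522, 0.0]
contact_force: [-1.0, -0.3, 0.5]
finger_gap: 0.0798
```

Emit:
{"fn": "carry_out", "kwargs": {
  "increments": [
    [[0, 0, 0], 0.08, 80],
    [[0, 0, 0], 0.16, 80],
    [[0, 0, 0], 0.24, 80],
    [[0, 0, 0], 0.32, 80],
    [[0, 0, 0], 0.4, 80],
    [[0, 0, 0], 0.48, 80],
    [[0, 0, 0], 0.518, 80],
    [[0, 0, 0], 0.518, 80]
  ]
}}

```text
t: 7.68
tool_pos: [0.4523, 0.2495, 0.0095]
orientation: [-0.0, 0.99, 0.144, 0.0]
contact_force: [-0.6, 0.1, -0.3]
finger_gap: 0.0801
```

Emit:
{"fn": "carry_out", "kwargs": {
  "increments": [
    [[0, 0, 0], 0, 40],
    [[0, 0, 0], 0, 40],
    [[0, 0, 0], 0, 40],
    [[0, 0, 0], 0, 40],
    [[0, 0, 0], 0, 40]
  ],
  "newtons": 20
}}

```text
t: 8.1
tool_pos: [0.4524, 0.2495, 0.0098]
orientation: [-0.0, 0.989, 0.146, 0.0]
contact_force: [-4.4, -4.9, 42.1]
finger_gap: 0.0498
```

Run:
```python
from h import *
s=r.sense();print(s["finger_gap"]); inc(st(0,0,.17),16.4)
```

```text
0.04979628454487671
shift [ 0.0625  0.1985 -0.1601] turn 0.0043 xyaw 16.79 rows 6.3
```

Emit:
{"fn": "carry_out", "kwargs": {
  "increments": [
    [[0, 0, 0], 0, 80],
    [[0, 0, 0], 0, 80],
    [[0, 0, 0.007], 0, 80],
    [[0, 0, 0.007], 0, 80],
    [[0, 0, 0.007], 0, 40],
    [[0, 0, 0.007], 0, 40],
    [[0, 0, 0.007], 0, 40],
    [[0, 0, 0.007], 0, 40]
  ]
}}

```text
t: 8.77
tool_pos: [0.4521, 0.2494, 0.0021]
orientation: [0.0, 0.989, 0.146, -0.0]
contact_force: [0.4, 0.6, -0.3]
finger_gap: 0.0563
```

Run:
```python
from h import *
s=r.sense();print(s["finger_gap"],s["tool_pos"],s["contact_force"]); inc(st(0,0,.17),16.4)
```

```text
0.056339188444426064 [0.45208823 0.24938842 0.00209858] [ 0.35038065  0.63120545 -0.32658596]
shift [ 0.0628  0.1984 -0.1679] turn 0.0038 xyaw 16.74 rows 6.4
```

Emit:
{"fn": "carry_out", "kwargs": {
  "increments": [
    [[0, 0, -0.04], 0, 40],
    [[0, 0, -0.08], 0, 40],
    [[0, 0.02, -0.11], 0, 40],
    [[0.015, 0.055, -0.128], 0.004, 40],
    [[0.025, 0.09, -0.128], 0.004, 40],
    [[0.038, 0.125, -0.128], 0.004, 40],
    [[0.05, 0.16, -0.128], 0.004, 40],
    [[0.0625, 0.1985, -0.128], 0.004, 40]
  ]
}}

```text
t: 9.43
tool_pos: [0.5697, 0.076, 0.1304]
orientation: [-0.0, 0.99, 0.143, 0.0]
contact_force: [1.3, 0.3, -1.0]
finger_gap: 0.0565
```

Emit:
{"fn": "carry_out", "kwargs": {
  "increments": [
    [[0, 0, 0], 0, 40],
    [[0, 0, 0], 0, 40]
  ]
}}

```text
t: 9.6
tool_pos: [0.57, 0.0755, 0.1299]
orientation: [0.0, 0.99, 0.141, 0.0]
contact_force: [-0.3, -0.0, -0.0]
finger_gap: 0.0566
```

Run:
```python
from h import *
s=r.sense();print(s["finger_gap"],s["contact_force"],s["t"]); inc(st(0,0,.04),16.4)
c=r.camera_info("wrist"); im=r.capture("wrist")[:,:,::-1].copy(); cv2.imwrite("pics/w4.png",im)
print(px("wrist",st(0,0,.084),c))
a=[r.capture(n)[v-60:v+60,u-60:u+60,::-1] for n,u,v in(("side",242,210),("scene",268,250))]
a=[cv2.resize(x,(300,300),interpolation=cv2.INTER_CUBIC) for x in a]
cv2.imwrite("pics/m4.png",np.hstack(a))
```

```text
0.05663168776227393 [-0.32848134 -0.04510655 -0.03692586] 9.6
shift [-0.     -0.0021  0.0899] turn -0.0022 xyaw 16.21 rows 2.2
[276.83915394 225.87553217]
```

View pics/w4.png

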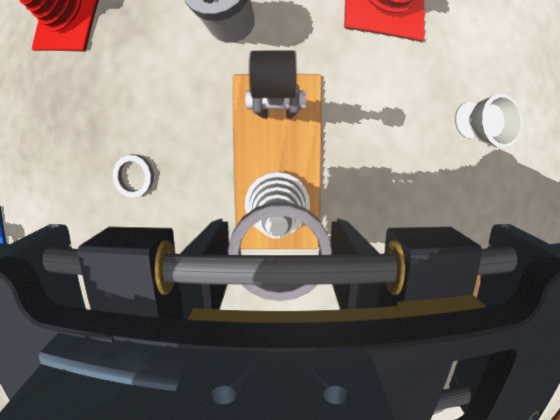

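Emit:
{"fn": "carry_out", "kwargs": {
  "increments": [
    [[0, -0.002, 0.0], 0, 40],
    [[0, -0.002, 0.03], 0, 40],
    [[0, -0.002, 0.06], 0, 40],
    [[0, -0.002, 0.078], 0, 40],
    [[0, -0.002, 0.078], 0, 40],
    [[0, -0.002, 0.084], 0, 40],
    [[0, -0.002, 0.084], 0, 40],
    [[0, -0.002, 0.084], 0, 40]
  ]
}}

```text
t: 10.42
tool_pos: [0.569, 0.0797, 0.0471]
orientation: [0.0, 0.99, 0.143, 0.001]
contact_force: [-0.5, -0.3, -1.5]
finger_gap: 0.0568
```

Run:
```python
from h import *
s=r.sense();print(s["finger_gap"],rot().T@s["contact_force"]); inc(st(0,0,.035),16.4)
c=r.camera_info("wrist"); im=r.capture("wrist")[:,:,::-1].copy(); cv2.imwrite("pics/w5.png",cv2.resize(im[160:320,190:370],(720,640)[::1],interpolation=cv2.INTER_CUBIC)[:600])
print(px("wrist",st(0,0,.084),c))
```

```text
0.05681499323558965 [-0.56741695  0.10625018  1.54069009]
shift [-0.0003  0.0022  0.0121] turn 0.0002 xyaw 16.42 rows 0.3
[284.95689591 279.30484156]
```

View pics/w5.png

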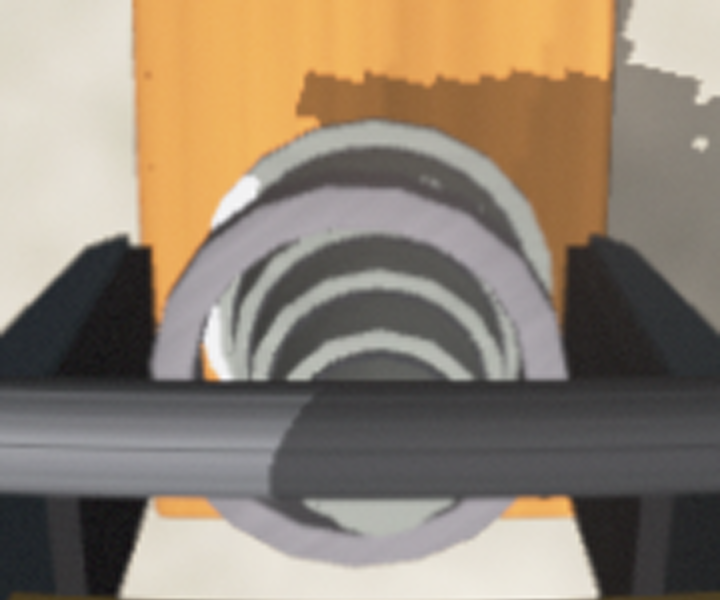

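Emit:
{"fn": "carry_out", "kwargs": {
  "increments": [
    [[0, 0.0022, 0], 0, 40],
    [[0, 0.0022, 0], 0, 40],
    [[0, 0.0022, 0.004], 0, 40],
    [[0, 0.0022, 0.008], 0, 40],
    [[0, 0.0022, 0.008], 0, 40],
    [[0, 0.0022, 0.008], 0, 40]
  ]
}}

```text
t: 10.97
tool_pos: [0.5691, 0.0771, 0.0377]
orientation: [-0.0, 0.99, 0.142, -0.0]
contact_force: [1.1, 0.5, -1.1]
finger_gap: 0.0567
```

Run:
```python
from h import *
s=r.sense();print(s["finger_gap"],rot().T@s["contact_force"]); inc(st(0,0,.035),16.4)
```

```text
0.05668719574543639 [ 1.23185805 -0.20649707  1.08234491]
shift [ 0.0004 -0.0003  0.0027] turn -0.0003 xyaw 16.37 rows 0.1
```

Emit:
{"fn": "carry_out", "kwargs": {
  "increments": [
    [[0, 0, 0.0015], 0, 40],
    [[0, 0, 0.003], 0, 40],
    [[0, 0, 0.003], 0, 40],
    [[0, 0, 0.003], 0, 40]
  ]
}}

```text
t: 11.3
tool_pos: [0.5691, 0.0771, 0.035]
orientation: [-0.0, 0.99, 0.142, -0.0]
contact_force: [0.9, 0.2, -0.6]
finger_gap: 0.056
```

Run:
```python
from h import *
s=r.sense();print(s["finger_gap"],rot().T@s["contact_force"]); inc(st(0,0,.035),16.4)
```

```text
0.05604626327779471 [0.87815535 0.05656723 0.64199976]
shift [ 0.0004 -0.0003  0.    ] turn -0.0002 xyaw 16.38 rows 0.0
```

Emit:
{"fn": "carry_out", "kwargs": {
  "increments": [
    [[0, 0, 0], 0, 66],
    [[0, 0, 0], 0, 72],
    [[0, 0, 0], 0, 72],
    [[0, 0, -0.03], 0, 72],
    [[0, 0, -0.07], 0, 72],
    [[0, 0, -0.1], 0, 72],
    [[0, -0.04, -0.12], 0, 72],
    [[0, -0.08, -0.12], -0.08, 72]
  ]
}}

```text
t: 11.97
tool_pos: [0.5495, 0.1524, 0.1593]
orientation: [0.0, 0.98, 0.201, 0.003]
contact_force: [1.5, 1.0, -0.5]
finger_gap: 0.0719
```

Run:
```python
from h import *
inc([.555,.15,.15],106.4)
a=[r.capture(n)[v-60:v+60,u-60:u+60,::-1] for n,u,v in(("side",242,210),("scene",268,250))]
a=[cv2.resize(x,(400,400),interpolation=cv2.INTER_CUBIC) for x in a]
cv2.imwrite("pics/m5.png",np.hstack(a))
```

```text
shift [0.0041 0.0044 0.0093] turn -0.9248 xyaw 23.17 rows 11.6
```

View pics/m5.png

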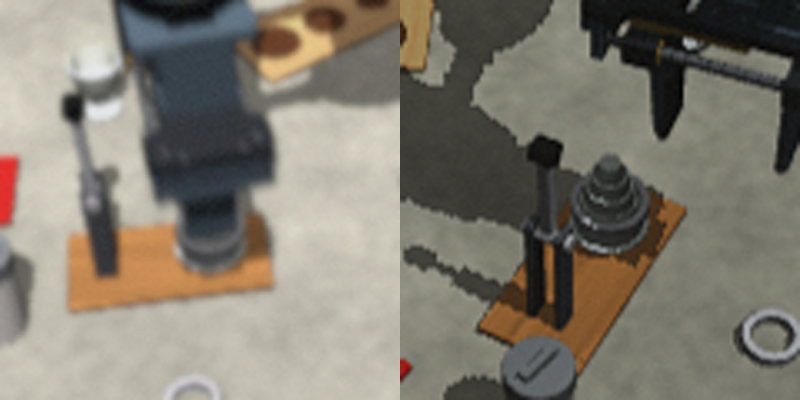

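Emit:
{"fn": "carry_out", "kwargs": {
  "increments": [
    [[0.004, 0.004, 0.009], -0.08, 60],
    [[0.004, 0.004, 0.009], -0.16, 60],
    [[0.004, 0.004, 0.009], -0.24, 60],
    [[0.004, 0.004, 0.009], -0.32, 60],
    [[0.004, 0.004, 0.009], -0.4, 60],
    [[0.004, 0.004, 0.009], -0.48, 60],
    [[0.004, 0.004, 0.009], -0.56, 60],
    [[0.004, 0.004, 0.009], -0.64, 60]
  ]
}}

```text
t: 12.73
tool_pos: [0.5521, 0.1506, 0.1459]
orientation: [-0.0, 0.759, 0.651, -0.0]
contact_force: [0.2, -0.2, -0.7]
finger_gap: 0.0599
```

Emit:
{"fn": "carry_out", "kwargs": {
  "increments": [
    [[0, 0, 0], -0.08, 60],
    [[0, 0, 0], -0.16, 60],
    [[0, 0, 0], -0.24, 60],
    [[0, 0, 0], -0.29, 60],
    [[0, 0, 0], -0.29, 60],
    [[0, 0, 0], -0.29, 60]
  ]
}}

```text
t: 13.23
tool_pos: [0.5521, 0.1507, 0.146]
orientation: [-0.0, 0.596, 0.803, -0.0]
contact_force: [0.1, 0.1, -0.2]
finger_gap: 0.06
```

Run:
```python
from h import *
c=r.camera_info("wrist"); im=r.capture("wrist")[:,:,::-1].copy(); cv2.imwrite("pics/w6.png",im)
p=px("wrist",np.array([.555,.22,.01]),c); print(p)
for l in ring(im,c,*p,.010,rad=50): print(l)
inc([.555,.22,.002],106.4)
sc=r.capture("side")[:,:,::-1]; c2=r.camera_info("side")
```

```text
[302.628569   129.44487123]
(1055, array([554.9, 219.5,  46.7]), array([555.1, 219.9]), array([42.2, 46.7]))
shift [0.0655 0.0227 0.144 ] turn 0.0038 xyaw 106.74 rows 3.8
```

Emit:
{"fn": "carry_out", "kwargs": {
  "increments": [
    [[0.035, 0.012, 0.01], 0, 65],
    [[0.0655, 0.0227, 0.03], 0.004, 65],
    [[0.0655, 0.0227, 0.07], 0.004, 65],
    [[0.0655, 0.0227, 0.105], 0.004, 65],
    [[0.0655, 0.0227, 0.125], 0.004, 65],
    [[0.0655, 0.0227, 0.138], 0.004, 65],
    [[0.0655, 0.0227, 0.144], 0.004, 65],
    [[0.0655, 0.0227, 0.144], 0.004, 65]
  ]
}}

```text
t: 14.0
tool_pos: [0.5542, 0.2199, 0.0015]
orientation: [-0.001, 0.598, 0.801, -0.001]
contact_force: [0.2, -0.3, 1.0]
finger_gap: 0.0647
```

Emit:
{"fn": "carry_out", "kwargs": {
  "increments": [
    [[0, 0, 0], 0, 30],
    [[0, 0, 0], 0, 30],
    [[0, 0, 0], 0, 30],
    [[0, 0, 0], 0, 30],
    [[0, 0, 0], 0, 30],
    [[0, 0, 0], 0, 65],
    [[0, 0, 0], 0, 65],
    [[0, 0, 0], 0, 65]
  ]
}}

```text
t: 14.67
tool_pos: [0.5548, 0.22, 0.0021]
orientation: [-0.0, 0.598, 0.802, -0.0]
contact_force: [0.6, -0.1, -0.5]
finger_gap: 0.059
```

Emit:
{"fn": "carry_out", "kwargs": {
  "increments": [
    [[0, 0, 0], 0.08, 65],
    [[0, 0, 0], 0.16, 65],
    [[0, 0, 0], 0.24, 65],
    [[0, 0, 0], 0.32, 65],
    [[0, 0, 0], 0.4, 65],
    [[0, 0, 0], 0.48, 65],
    [[0, 0, 0], 0.56, 65],
    [[0, 0, 0], 0.63, 65]
  ]
}}

```text
t: 15.33
tool_pos: [0.5547, 0.22, 0.002]
orientation: [-0.0, 0.908, 0.419, -0.0]
contact_force: [-0.2, -0.2, 0.6]
finger_gap: 0.0651
```

Emit:
{"fn": "carry_out", "kwargs": {
  "increments": [
    [[0, 0, 0], 0.08, 65],
    [[0, 0, 0], 0.16, 65],
    [[0, 0, 0], 0.24, 65],
    [[0, 0, 0], 0.32, 65],
    [[0, 0, 0], 0.37, 65],
    [[0, 0, 0], 0.37, 65],
    [[0, 0, 0], 0.37, 65],
    [[0, 0, 0], 0.37, 65]
  ]
}}

```text
t: 16.0
tool_pos: [0.5548, 0.22, 0.002]
orientation: [0.0, 0.989, 0.146, -0.0]
contact_force: [0.1, -0.7, 1.5]
finger_gap: 0.065
```

Emit:
{"fn": "carry_out", "kwargs": {
  "increments": [
    [[0, 0, 0], 0, 30],
    [[0, 0, 0], 0, 30],
    [[0, 0, 0], 0, 30],
    [[0, 0, 0], 0, 30],
    [[0, 0, 0], 0, 30],
    [[0, 0, 0], 0, 30]
  ]
}}

```text
t: 16.5
tool_pos: [0.5548, 0.22, 0.0021]
orientation: [-0.0, 0.99, 0.144, -0.0]
contact_force: [-0.3, -0.7, 0.4]
finger_gap: 0.0423
```

Run:
```python
from h import *
s=r.sense();print(s["finger_gap"],s["contact_force"]); inc(st(0.0004,0,.13),16.4)
```

```text
0.04230240172323549 [-0.34059528 -0.73465786  0.41913467]
shift [-0.0263  0.1408 -0.1279] turn 0.0021 xyaw 16.59 rows 4.6
```

Emit:
{"fn": "carry_out", "kwargs": {
  "increments": [
    [[0, 0, -0.04], 0, 30],
    [[0, 0, -0.08], 0, 30],
    [[0, 0.01, -0.118], 0, 30],
    [[-0.01, 0.045, -0.128], 0.002, 30],
    [[-0.018, 0.08, -0.128], 0.002, 30],
    [[-0.0235, 0.115, -0.128], 0.002, 30],
    [[-0.0263, 0.1408, -0.128], 0.002, 30],
    [[-0.0263, 0.1408, -0.128], 0.002, 30]
  ]
}}

```text
t: 17.17
tool_pos: [0.5705, 0.0733, 0.1303]
orientation: [0.001, 0.99, 0.141, 0.0]
contact_force: [0.9, -0.2, -0.3]
finger_gap: 0.0421
```

Emit:
{"fn": "carry_out", "kwargs": {
  "increments": [
    [[0, 0, 0], 0, 30],
    [[0, 0, 0], 0, 30],
    [[0, 0, 0], 0, 30]
  ]
}}

```text
t: 17.42
tool_pos: [0.5696, 0.0785, 0.13]
orientation: [-0.0, 0.99, 0.143, -0.0]
contact_force: [-0.5, -0.5, -0.1]
finger_gap: 0.0421
```

Run:
```python
from h import *
s=r.sense();print(s["finger_gap"],s["contact_force"]); inc(st(0.0,0,.078),16.4)
```

```text
0.04211628796417592 [-0.49528408 -0.51935582 -0.06408907]
shift [-0.0005  0.001   0.052 ] turn 0.0006 xyaw 16.45 rows 1.2
```

Emit:
{"fn": "carry_out", "kwargs": {
  "increments": [
    [[-0.0005, 0.001, 0.02], 0, 30],
    [[-0.0005, 0.001, 0.04], 0, 30],
    [[-0.0005, 0.001, 0.06], 0, 30],
    [[-0.0005, 0.001, 0.063], 0, 30],
    [[-0.0005, 0.001, 0.063], 0, 30],
    [[-0.0005, 0.001, 0.063], 0, 30]
  ]
}}

```text
t: 17.92
tool_pos: [0.5698, 0.0771, 0.0677]
orientation: [0.0, 0.99, 0.143, 0.0]
contact_force: [-0.3, 1.3, 0.2]
finger_gap: 0.0421
```

Run:
```python
from h import *
s=r.sense();print(s["finger_gap"],rot().T@s["contact_force"]); inc(st(0.0,0,.061),16.4)
c=r.camera_info("wrist"); im=r.capture("wrist")[:,:,::-1].copy(); cv2.imwrite("pics/w7.png",cv2.resize(im[170:320,200:360],(640,600),interpolation=cv2.INTER_CUBIC))
```

```text
0.04207377946921693 [ 0.06791099 -1.36509192 -0.22863233]
shift [-0.0003 -0.0005  0.0067] turn 0.0005 xyaw 16.45 rows 0.2
```

View pics/w7.png

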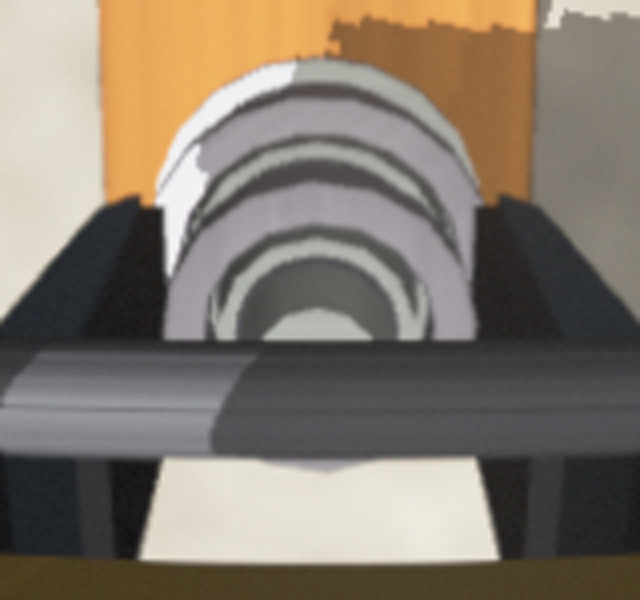

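Emit:
{"fn": "carry_out", "kwargs": {
  "increments": [
    [[0, 0, 0.0025], 0, 30],
    [[0, 0, 0.0045], 0, 30],
    [[0, 0, 0.006], 0, 30],
    [[0, 0, 0.0065], 0, 30],
    [[0, 0, 0.0065], 0, 30]
  ]
}}

```text
t: 18.38
tool_pos: [0.5699, 0.0765, 0.061]
orientation: [0.0, 0.99, 0.143, 0.0]
contact_force: [-1.9, 0.4, 4.7]
finger_gap: 0.042
```

Run:
```python
from h import *
s=r.sense();print(s["finger_gap"],rot().T@s["contact_force"]); inc(st(0.0,0,.061),16.4)
```

```text
0.042040714647054334 [-1.73929932 -0.91339091 -4.69379375]
shift [-0.0002 -0.0011  0.    ] turn -0.0001 xyaw 16.39 rows 0.0
```

Emit:
{"fn": "carry_out", "kwargs": {
  "increments": [
    [[0, 0, 0], 0, 56],
    [[0, 0, 0], 0, 60],
    [[0, 0, 0], 0, 60],
    [[0, 0, -0.03], 0, 60],
    [[0, 0, -0.07], 0, 60],
    [[0, 0, -0.11], 0, 60],
    [[0, 0.04, -0.14], 0, 60],
    [[0, 0.08, -0.14], 0, 60]
  ]
}}

```text
t: 19.05
tool_pos: [0.5926, 0.0058, 0.2054]
orientation: [0.001, 0.99, 0.144, 0.004]
contact_force: [2.1, 0.4, 0.9]
finger_gap: 0.0598
```

Emit:
{"fn": "carry_out", "kwargs": {
  "increments": [
    [[0, 0.04, 0], 0, 60],
    [[-0.02, 0.08, 0], 0, 60],
    [[-0.04, 0.12, 0], 0, 60],
    [[-0.06, 0.15, 0], 0, 60],
    [[-0.06, 0.15, 0], 0, 60]
  ]
}}

```text
t: 19.47
tool_pos: [0.5739, -0.1625, 0.1999]
orientation: [0.001, 0.99, 0.14, -0.0]
contact_force: [-0.9, -0.1, 0.0]
finger_gap: 0.06
```

Run:
```python
from h import *
a=[r.capture(n)[v-40:v+40,u-40:u+40,::-1] for n,u,v in(("side",242,210),("scene",268,250))]
big=[]
for n,x,(u,v) in zip(("side","scene"),a,((242,210),(268,250))):
    x=cv2.resize(x,(400,400),interpolation=cv2.INTER_CUBIC); y=x.copy()
    for rad,zz,col in((.0284,.043,(0,0,255)),(.0214,.069,(0,255,0))):
        P=np.array([(px(n,st(rad*np.cos(t),rad*np.sin(t),zz))-[u-40,v-40]+.5)*5 for t in np.linspace(0,6.28,40)])
        cv2.polylines(y,[P.astype(np.int32)],True,col,1)
    big.append(y)
cv2.imwrite("pics/m6.png",np.hstack(big))
c=r.camera_info("wrist"); im=r.capture("wrist")[:,:,::-1].copy(); cv2.imwrite("pics/w8.png",im)
s=r.sense();print(s["tool_pos"],s["t"])
```

```text
[ 0.57534566 -0.15626916  0.19993136] 19.6167
```

View pics/m6.png

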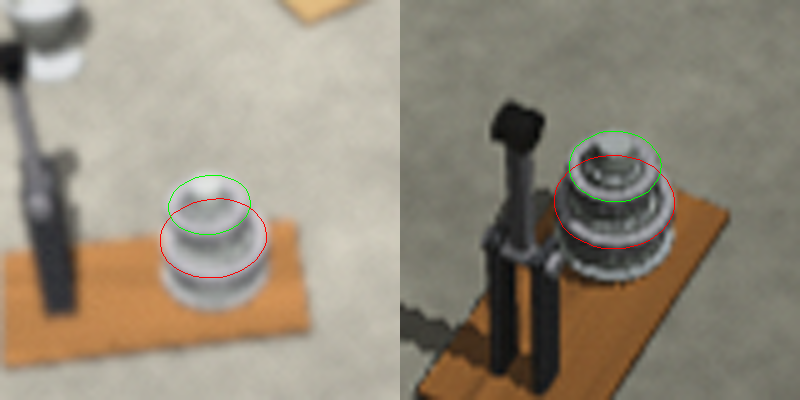

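Run:
```python
from h import *
c=r.camera_info("wrist")
im=cv2.imread("pics/w8.png"); m=orange(im); print([cv2.boundingRect(k) for k in comps(m,200)])
im2=im.copy(); b=np.array([.477,-.270]); d=np.array([.7266,.687])
for i in range(5): cv2.circle(im2,tuple(int(x) for x in px("wrist",np.array([*(b+d*.058*(2-i)),.008]),c)),3,(0,255,0),-1)
cv2.imwrite("pics/w8b.png",im2)
n="side"; c=r.camera_info(n); im=r.capture(n)[:,:,::-1].copy()
for k in comps(cv2.morphologyEx(orange(im),cv2.MORPH_CLOSE,np.ones((5,5))),300): print(cv2.boundingRect(k),rect(n,k,.008,c)[0])
```

```text
[(71, 46, 56, 134), (261, 166, 92, 90), (148, 241, 21, 54), (391, 241, 21, 54), (196, 284, 294, 39), (547, 384, 13, 36)]
(274, 26, 98, 72) ((428.36090087890625, -950.9464721679688), (477.27581787109375, 661.19921875), 2.0835912227630615)
(482, 49, 31, 49) ((-306.2618408203125, -908.7993774414062), (34.201751708984375, 420.4676513671875), 0.4972505271434784)
(0, 61, 193, 307) ((1011.7035522460938, -160.87603759765625), (30.423629760742188, 1367.7451171875), 0.10147491842508316)
(251, 129, 83, 45) ((477.0935974121094, -270.0573425292969), (296.54608154296875, 85.43315887451172), 43.31541442871094)
(537, 157, 23, 52) ((-309.8495178222656, -218.37100219726562), (230.89450073242188, 30.448383331298828), 89.6402816772461)
(202, 214, 62, 29) ((602.6616821289062, 89.66304016113281), (162.4866485595703, 81.54728698730469), 16.77151870727539)
```

View pics/w8b.png

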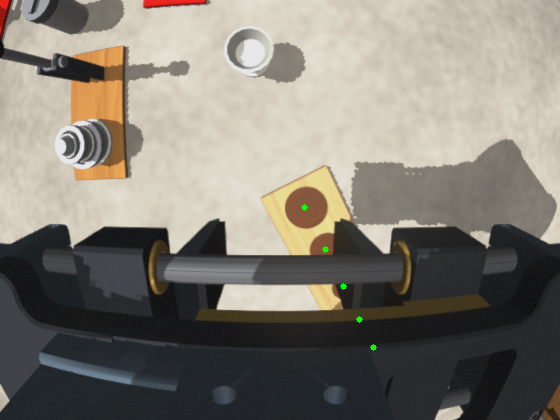

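Run:
```python
from h import *
inc([.37,-.30,.25])
```

```text
shift [-0.238   0.0806 -0.0501] turn 0 xyaw 16.4 rows 6.1
```

Emit:
{"fn": "carry_out", "kwargs": {
  "increments": [
    [[-0.035, 0.01, -0.05], 0, 60],
    [[-0.075, 0.025, -0.05], 0, 60],
    [[-0.115, 0.038, -0.05], 0, 60],
    [[-0.15, 0.05, -0.05], 0, 60],
    [[-0.19, 0.065, -0.05], 0, 60],
    [[-0.238, 0.08, -0.05], 0, 60],
    [[-0.238, 0.08, -0.05], 0, 60],
    [[-0.238, 0.08, -0.05], 0, 60]
  ]
}}

```text
t: 20.33
tool_pos: [0.3676, -0.3007, 0.2502]
orientation: [0.0, 0.99, 0.142, -0.0]
contact_force: [0.9, 0.5, -0.3]
finger_gap: 0.0599
```

Run:
```python
from h import *
c=r.camera_info("wrist"); im=r.capture("wrist")[:,:,::-1].copy(); cv2.imwrite("pics/w9.png",im)
b=np.array([.477,-.270]); d=np.array([.7266,.687]); C=[]
g=im[:,:,2].astype(int)
for i in range(5):
    X=b+d*.058*(2-i); p=px("wrist",np.array([*X,.008]),c); u,v=p.round().astype(int)
    if v>205: print(i+1,p,"hidden"); continue
    W=28; sub=im[v-W:v+W,u-W:u+W]; t,_=cv2.threshold(sub[:,:,2],0,255,cv2.THRESH_OTSU)
    m=(sub[:,:,2]<t).astype(np.uint8)
    l=cv2.connectedComponents(m)[1]; k=l==l[W,W]
    ys,xs=np.nonzero(k); P=np.array([w("wrist",x+u-W,y+v-W,.008,c) for x,y in zip(xs,ys)],np.float32)*1000
    (cx,cy),R=cv2.minEnclosingCircle(P); print(i+1,p.round(),P.mean(0),(cx,cy),2*R,X*1000)
m=orange(im)
for k in comps(cv2.morphologyEx(m,cv2.MORPH_CLOSE,np.ones((5,5))),1500): print(cv2.boundingRect(k),rect("wrist",k,.008,c)[0])
```

```text
bash:  1571 Segmentation fault         python3 - <<'E'
from h import *
c=r.camera_info("wrist"); im=r.capture("wrist")[:,:,::-1].copy(); cv2.imwrite("pics/w9.png",im)
b=np.array([.477,-.270]); d=np.array([.7266,.687]); C=[]
g=im[:,:,2].astype(int)
for i in range(5):
    X=b+d*.058*(2-i); p=px("wrist",np.array([*X,.008]),c); u,v=p.round().astype(int)
    if v>205: print(i+1,p,"hidden"); continue
    W=28; sub=im[v-W:v+W,u-W:u+W]; t,_=cv2.threshold(sub[:,:,2],0,255,cv2.THRESH_OTSU)
    m=(sub[:,:,2]<t).astype(np.uint8)
    l=cv2.connectedComponents(m)[1]; k=l==l[W,W]
    ys,xs=np.nonzero(k); P=np.array([w("wrist",x+u-W,y+v-W,.008,c) for x,y in zip(xs,ys)],np.float32)*1000
    (cx,cy),R=cv2.minEnclosingCircle(P); print(i+1,p.round(),P.mean(0),(cx,cy),2*R,X*1000)
m=orange(im)
for k in comps(cv2.morphologyEx(m,cv2.MORPH_CLOSE,np.ones((5,5))),1500): print(cv2.boundingRect(k),rect("wrist",k,.008,c)[0])
E
```

Probably a non-contiguous array into OpenCV; rerun on the saved picture.

Run:
```python
from h import *
c=r.camera_info("wrist"); im=cv2.imread("pics/w9.png")
b=np.array([.477,-.270]); d=np.array([.7266,.687])
for i in range(5):
    X=b+d*.058*(2-i); p=px("wrist",np.array([*X,.008]),c); u,v=p.round().astype(int)
    W=28
    if v>200: print(i+1,p,"hidden"); continue
    s1=np.ascontiguousarray(im[v-W:v+W,u-W:u+W,2]); t,_=cv2.threshold(s1,0,255,cv2.THRESH_OTSU)
    l=cv2.connectedComponents((s1<=t).astype(np.uint8))[1]; k=l==l[W,W]
    ys,xs=np.nonzero(k); P=np.array([w("wrist",x+u-W,y+v-W,.008,c) for x,y in zip(xs,ys)])*1000
    print(i+1,p.round(),P.mean(0).round(1),np.ptp(P,0).round(1),X*1000)
m=orange(im)
for k in comps(cv2.morphologyEx(m,cv2.MORPH_CLOSE,np.ones((5,5))),1500): print(cv2.boundingRect(k),rect("wrist",k,.008,c)[0])
```

```text
bash:  1593 Segmentation fault         python3 - <<'E'
from h import *
c=r.camera_info("wrist"); im=cv2.imread("pics/w9.png")
b=np.array([.477,-.270]); d=np.array([.7266,.687])
for i in range(5):
    X=b+d*.058*(2-i); p=px("wrist",np.array([*X,.008]),c); u,v=p.round().astype(int)
    W=28
    if v>200: print(i+1,p,"hidden"); continue
    s1=np.ascontiguousarray(im[v-W:v+W,u-W:u+W,2]); t,_=cv2.threshold(s1,0,255,cv2.THRESH_OTSU)
    l=cv2.connectedComponents((s1<=t).astype(np.uint8))[1]; k=l==l[W,W]
    ys,xs=np.nonzero(k); P=np.array([w("wrist",x+u-W,y+v-W,.008,c) for x,y in zip(xs,ys)])*1000
    print(i+1,p.round(),P.mean(0).round(1),np.ptp(P,0).round(1),X*1000)
m=orange(im)
for k in comps(cv2.morphologyEx(m,cv2.MORPH_CLOSE,np.ones((5,5))),1500): print(cv2.boundingRect(k),rect("wrist",k,.008,c)[0])
E
```

```bash
python3 -u - <<'E'
from h import *
c=r.camera_info("wrist"); im=cv2.imread("pics/w9.png")
b=np.array([.477,-.270]); d=np.array([.7266,.687])
hsv=cv2.cvtColor(im,cv2.COLOR_BGR2HSV)
for i in range(5):
    X=b+d*.058*(2-i); p=px("wrist",np.array([*X,.008]),c); u,v=p.round().astype(int)
    print(i+1,p.round(),im[v,u],im[max(v-0,0),min(u+22,559)])
E
```

```text
1 [240.  18.] [ 61  88 140] [146 217 237]
2 [260.  54.] [ 63  92 142] [161 231 239]
3 [281.  93.] [ 67  96 145] [154 224 239]
4 [302. 134.] [ 65  95 144] [163 232 239]
5 [322. 174.] [ 62  91 140] [101 149 193]
```

View pics/w9.png

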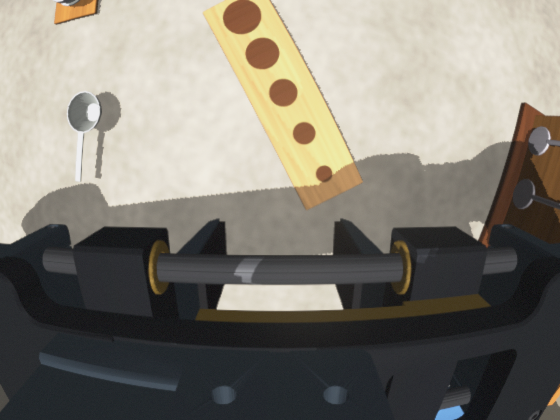

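Circles 1–5 run from (241,17) to (324,174); predictions are on them. Refine numerically.

```bash
python3 -u - <<'E'
from h import *
c=r.camera_info("wrist"); im=cv2.imread("pics/w9.png"); m=(im[:,:,2]<165)&(im[:,:,0]<90); Q=[]
for i,(u,v) in enumerate([(241,17),(262,54),(283,92),(304,133),(324,174)]):
    k=cv2.connectedComponents(m.astype(np.uint8))[1]; k=k==k[v,u]
    if i==4: k[:, :]&=False; k[v-9:v+9,u-9:u+9]=(im[v-9:v+9,u-9:u+9,2]<160)
    ys,xs=np.nonzero(k); P=np.array([w("wrist",x,y,.008,c) for x,y in zip(xs,ys)])*1000
    print(i+1,P.mean(0).round(1),np.ptp(P,0).round(1)); Q.append(P.mean(0))
Q=np.array(Q[1:4]); d=(Q[0]-Q[2])/116; print(Q.mean(0),d,np.linalg.norm(d))
E
```

```text
1 [ 563.6 -192.1] [48.9 48. ]
2 [ 521.4 -232.1] [40.5 41.3]
3 [ 479.2 -271.9] [33.8 33.8]
4 [ 437.1 -311.8] [26.3 26.6]
5 [ 394.4 -352.4] [21.  20.7]
[ 479.24119942 -271.9122178 ] [0.72733108 0.68713274] 1.0005807811624494
```

```bash
python3 -u - <<'E'
from h import *
c=r.camera_info("wrist"); R=np.array(c["R"]); C=-R.T@c["t"]; C8=C+np.array([.57535,-.15627,.19993])-r.sense()["tool_pos"]
c8=dict(c); c8["t"]=-R@C8
im=cv2.imread("pics/w8.png")
for k in comps(cv2.morphologyEx(orange(im),cv2.MORPH_CLOSE,np.ones((5,5))),1500):
    x,y,a,b=cv2.boundingRect(k)
    if x<130: print("stand",rect("wrist",k,.008,c8)[0],"expect",st(.0355,0,0))
m=((im[:,:,2]<165)&(im[:,:,0]<90)).astype(np.uint8); l=cv2.connectedComponents(m)[1]; k=l==l[207,305]
ys,xs=np.nonzero(k); P=np.array([w("wrist",x,y,.008,c8) for x,y in zip(xs,ys)])*1000; print("circle1",P.mean(0),np.ptp(P,0))
inc(st(0,0,.16),16.4)
E
```

```text
stand ((603.5729370117188, 87.74141693115234), (163.9049835205078, 81.30767822265625), 16.654834747314453) expect [0.60345565 0.08752312 0.        ]
circle1 [ 562.10295197 -191.72852437] [48.81997579 48.40889249]
shift [ 0.2983 -0.3059  0.0902] turn -0.0007 xyaw 16.34 rows 10.5
```

Emit:
{"fn": "carry_out", "kwargs": {
  "increments": [
    [[0.028, -0.029, 0], 0, 60],
    [[0.057, -0.058, 0], 0, 60],
    [[0.085, -0.087, 0], 0, 60],
    [[0.114, -0.116, 0], 0, 60],
    [[0.142, -0.145, 0], 0, 60],
    [[0.171, -0.174, 0], 0, 60],
    [[0.2, -0.204, 0], 0, 60],
    [[0.228, -0.233, 0.0], 0, 60]
  ]
}}

```text
t: 21.05
tool_pos: [0.5237, -0.0077, 0.2501]
orientation: [-0.0, 0.99, 0.144, 0.0]
contact_force: [-0.2, -1.0, -0.2]
finger_gap: 0.0598
```

Emit:
{"fn": "carry_out", "kwargs": {
  "increments": [
    [[0.028, -0.029, 0], 0, 60],
    [[0.057, -0.058, 0], 0, 60],
    [[0.07, -0.073, 0.02], 0, 60],
    [[0.07, -0.073, 0.06], 0, 60],
    [[0.07, -0.073, 0.09], 0, 60],
    [[0.07, -0.073, 0.09], 0, 60]
  ]
}}

```text
t: 21.55
tool_pos: [0.566, 0.0803, 0.1547]
orientation: [-0.001, 0.99, 0.144, -0.004]
contact_force: [-1.6, 0.1, -1.1]
finger_gap: 0.0601
```

```bash
python3 -u - <<'E'
from h import *
inc(st(0,0,.062),16.4)
E
```

```text
shift [0.0032 0.0039 0.0927] turn 0.0021 xyaw 16.59 rows 2.2
```

Emit:
{"fn": "carry_out", "kwargs": {
  "increments": [
    [[0, 0, 0], 0, 60],
    [[0, 0, 0], 0, 60],
    [[0, 0, 0.03], 0, 60],
    [[0, 0, 0.06], 0, 60],
    [[0, 0, 0.085], 0, 60],
    [[0, 0, 0.098], 0, 60],
    [[0, 0, 0.098], 0, 60],
    [[0, 0, 0.098], 0, 60]
  ]
}}

```text
t: 22.22
tool_pos: [0.5704, 0.0778, 0.0636]
orientation: [0.0, 0.99, 0.143, 0.001]
contact_force: [0.4, -0.0, 0.9]
finger_gap: 0.0603
```

Emit:
{"fn": "carry_out", "kwargs": {
  "increments": [
    [[0, 0, 0], 0, 30],
    [[0, 0, 0], 0, 30],
    [[0, 0, 0], 0, 30],
    [[0, 0, 0], 0, 30],
    [[0, 0, 0], 0, 30],
    [[0, 0, 0], 0, 30]
  ]
}}

```text
t: 22.72
tool_pos: [0.5702, 0.0777, 0.0634]
orientation: [0.0, 0.99, 0.143, 0.001]
contact_force: [-1.1, -0.3, 11.5]
finger_gap: 0.0421
```

```bash
python3 -u - <<'E'
from h import *
s=r.sense(); print(s["finger_gap"],rot().T@s["contact_force"]);inc(st(0,0,.062),16.4)
E
```

```text
0.04209148140667916 [ -1.10139662  -0.02917279 -11.54004447]
shift [-0.0009 -0.      0.0014] turn -0.0001 xyaw 16.39 rows 0.0
```

Emit:
{"fn": "carry_out", "kwargs": {
  "increments": [
    [[0, 0, 0], 0, 52],
    [[0, 0, 0], 0, 52],
    [[0, 0, 0.0022], 0, 52],
    [[0, 0, 0.0022], 0, 30],
    [[0, 0, 0.0022], 0, 30],
    [[0, 0, 0.0022], 0, 30],
    [[0, 0, 0.0022], 0, 30],
    [[0, 0, 0.0022], 0, 30]
  ]
}}

```text
t: 23.38
tool_pos: [0.5692, 0.0777, 0.0598]
orientation: [-0.0, 0.99, 0.143, -0.0]
contact_force: [-0.8, 0.8, -0.3]
finger_gap: 0.0424
```

Emit:
{"fn": "carry_out", "kwargs": {
  "increments": [
    [[0, 0, -0.01], 0, 30],
    [[0, 0, -0.025], 0, 30],
    [[0, 0, -0.045], 0, 30],
    [[0, 0, -0.07], 0, 30],
    [[0, 0, -0.09], 0, 30],
    [[0, 0, -0.09], 0, 30]
  ]
}}

```text
t: 23.88
tool_pos: [0.5713, 0.0778, 0.1544]
orientation: [0.0, 0.99, 0.143, 0.003]
contact_force: [0.8, 0.3, 0.1]
finger_gap: 0.0418
```

```bash
python3 -u - <<'E'
from h import *
s=r.sense(); print(s["finger_gap"],rot().T@s["contact_force"]);inc([.4358,-.3112,.06],16.4)
a=[np.ascontiguousarray(r.capture(n)[v-40:v+40,u-40:u+40,::-1]) for n,u,v in(("side",242,210),("scene",268,250))]
cv2.imwrite("pics/m7.png",cv2.resize(np.hstack(a),(800,400)))
E
```

```text
0.041845987228376805 [ 0.86401982 -0.01749019 -0.12108446]
shift [-0.2404  0.3348  0.0935] turn 0.0 xyaw 16.4 rows 10.1
```

Emit:
{"fn": "carry_out", "kwargs": {
  "increments": [
    [[-0.024, 0.0335, 0], 0, 30],
    [[-0.048, 0.067, 0], 0, 30],
    [[-0.072, 0.1, 0], 0, 30],
    [[-0.096, 0.134, 0], 0, 30],
    [[-0.12, 0.167, 0], 0, 30],
    [[-0.144, 0.2, 0], 0, 30],
    [[-0.168, 0.234, 0], 0, 30],
    [[-0.192, 0.267, 0], 0, 30]
  ]
}}

```text
t: 24.65
tool_pos: [0.4589, -0.2341, 0.1492]
orientation: [-0.0, 0.99, 0.143, -0.001]
contact_force: [2.1, 0.1, -1.4]
finger_gap: 0.0423
```

Emit:
{"fn": "carry_out", "kwargs": {
  "increments": [
    [[-0.024, 0.0335, 0], 0, 30],
    [[-0.048, 0.067, 0.02], 0, 30],
    [[-0.048, 0.067, 0.05], 0, 30],
    [[-0.048, 0.067, 0.08], 0, 30],
    [[-0.048, 0.067, 0.1], 0, 30],
    [[-0.048, 0.067, 0.1], 0, 30],
    [[-0.048, 0.067, 0.1], 0, 30]
  ]
}}

```text
t: 25.23
tool_pos: [0.4325, -0.3098, 0.049]
orientation: [-0.001, 0.99, 0.143, -0.001]
contact_force: [0.7, -0.3, 0.2]
finger_gap: 0.0424
```

Emit:
{"fn": "carry_out", "kwargs": {
  "increments": [
    [[0, 0, 0], 0, 30],
    [[0, 0, 0], 0, 30]
  ]
}}

```text
t: 25.4
tool_pos: [0.434, -0.3108, 0.0511]
orientation: [0.001, 0.99, 0.143, 0.001]
contact_force: [-0.7, -0.3, -0.2]
finger_gap: 0.0424
```

```bash
python3 -u - <<'E'
from h import *
s=r.sense(); print(s["finger_gap"],rot().T@s["contact_force"]);inc([.4358,-.3112,.0095],16.4)
c=r.camera_info("wrist"); im=r.capture("wrist")[:,:,::-1].copy(); cv2.imwrite("pics/w10.png",im)
p=px("wrist",np.array([.4358,-.3112,.008]),c);print(p)
cv2.imwrite("pics/w10b.png",cv2.resize(np.ascontiguousarray(im[130:320,180:380]),(632,600),interpolation=cv2.INTER_CUBIC))
E
```

```text
0.04240973948353411 [-0.80081919  0.08599573  0.16899597]
shift [0.0016 0.0008 0.0416] turn 0.0003 xyaw 16.42 rows 1.0
[280.97617089 224.85261272]
```

View pics/w10b.png

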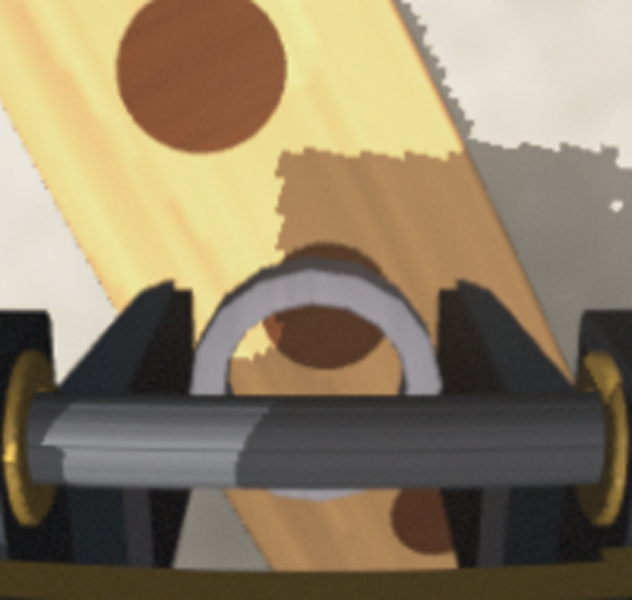

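```bash
python3 -u - <<'E'
from h import *
c=r.camera_info("wrist"); im=cv2.imread("pics/w10.png")
m=((im[:,:,2]<165)&(im[:,:,0]<80)&(im[:,:,2].astype(int)-im[:,:,0]>40)).astype(np.uint8); l=cv2.connectedComponents(m)[1]; k=l==l[151,243]
ys,xs=np.nonzero(k); P=np.array([w("wrist",x,y,.008,c) for x,y in zip(xs,ys)])*1000; print("c3",P.mean(0),np.ptp(P,0))
print("c4",w("wrist",282.8,226.5,.008,c))
T=r.sense()["tool_pos"]; print("ring centre px expected",px("wrist",T+[0,0,.009],c), "left/right mean seen 280.0; top outer edge v seen",270/3.16+130,"expected",px("wrist",T+rot()@[.0214,0,-.009],c))
E
```

```text
c3 [ 477.18212889 -272.86011231] [34.98394968 35.24178948]
c4 [ 0.43502618 -0.31276741]
ring centre px expected [280.00313254 255.80270103] left/right mean seen 280.0; top outer edge v seen 215.44303797468353 expected [280.00693837 217.52997816]
```

Emit:
{"fn": "carry_out", "kwargs": {
  "increments": [
    [[0, 0.001, 0.015], 0, 30],
    [[0, 0.001, 0.03], 0, 30],
    [[0, 0.001, 0.03], 0, 30],
    [[0, 0.001, 0.03], 0, 30],
    [[0, 0.001, 0.03], 0, 30]
  ]
}}

```text
t: 25.87
tool_pos: [0.434, -0.3117, 0.0208]
orientation: [0.0, 0.99, 0.143, 0.0]
contact_force: [0.0, -0.1, -0.2]
finger_gap: 0.0424
```

```bash
python3 -u - <<'E'
from h import *
s=r.sense(); print(s["finger_gap"],rot().T@s["contact_force"]);inc([.4348,-.3124,.0095],16.4)
E
```

```text
0.04244031047952333 [-0.02028774  0.13079957  0.17382106]
shift [0.0005 0.0009 0.0113] turn 0.0 xyaw 16.4 rows 0.3
```

Emit:
{"fn": "carry_out", "kwargs": {
  "increments": [
    [[0.0005, 0.001, 0.006], 0, 30],
    [[0.0005, 0.001, 0.0113], 0, 30],
    [[0.0005, 0.001, 0.0115], 0, 30],
    [[0.0005, 0.001, 0.0115], 0, 30],
    [[0.0005, 0.001, 0.0115], 0, 56],
    [[0.0005, 0.001, 0.0115], 0, 60],
    [[0.0005, 0.001, 0.0115], 0, 60],
    [[0.0005, 0.001, -0.02], 0, 60]
  ]
}}

```text
t: 26.53
tool_pos: [0.4322, -0.3104, 0.0362]
orientation: [-0.003, 0.99, 0.143, -0.002]
contact_force: [-0.9, 0.9, -0.9]
finger_gap: 0.0599
```

Emit:
{"fn": "carry_out", "kwargs": {
  "increments": [
    [[-0.02, 0, -0.03], 0, 60],
    [[-0.04, 0, -0.065], 0, 60],
    [[-0.06, 0, -0.1], 0, 60],
    [[-0.06, 0, -0.1], 0, 60],
    [[-0.06, 0, -0.1], 0, 60],
    [[-0.06, 0, -0.1], 0, 60]
  ]
}}

```text
t: 27.03
tool_pos: [0.3767, -0.3291, 0.1396]
orientation: [-0.0, 0.99, 0.142, 0.0]
contact_force: [-0.5, 0.6, -0.7]
finger_gap: 0.0603
```

```bash
cat >> h.py <<'E'
def check(im,c,G):
    "measured circles (brown) and rings (grey) on the board near guesses G, mm"
    b=im.astype(int); 
    for nm,X,kind in G:
        z=.008 if kind=="c" else .018
        u,v=px("wrist",np.array([*X,z]),c).round().astype(int)
        if not(0<=u<560 and 0<=v<420): print(nm,"out");continue
        m=((b[:,:,2]<165)&(b[:,:,0]<90)&(b[:,:,2]-b[:,:,0]>40)) if kind=="c" else (b[:,:,2]-b[:,:,0]<20)
        W=60; q=np.zeros_like(m); q[max(v-W,0):v+W,max(u-W,0):u+W]=m[max(v-W,0):v+W,max(u-W,0):u+W]
        n,l,s,cc=cv2.connectedComponentsWithStats(q.astype(np.uint8))
        i=[j for j in range(1,n) if s[j,4]>25]; 
        if not i: print(nm,"none",(u,v));continue
        j=min(i,key=lambda j:np.hypot(*(s[j,:2]+s[j,2:4]/2-[u,v])))
        ys,xs=np.nonzero(l==j); P=np.array([w("wrist",x,y,z,c) for x,y in zip(xs,ys)])*1000
        e=(P.max(0)+P.min(0))/2
        print(nm,(u,v),s[j,:5],"mean",P.mean(0).round(1),"mid",e.round(1),"size",np.ptp(P,0).round(1))
E
python3 -u - <<'E'
from h import *
s=r.sense(); print(s["tool_pos"],s["finger_gap"])
c=r.camera_info("wrist"); im=r.capture("wrist")[:,:,::-1].copy(); cv2.imwrite("pics/w11.png",im)
b=np.array([.4772,-.2726]); d=np.array([.7273,.6871])
check(im,c,[(f"c{i+1}",b+d*.058*(2-i),"c") for i in range(5)]+[("ring c",b-d*.058,"r")])
E
```

```text
[ 0.37668374 -0.32907134  0.13963123] 0.06029849455849995
c1 out
c2 (np.int64(224), np.int64(29)) [ 203   10   44   41 1395] mean [ 519.2 -232.9] mid [ 519.5 -232.6] size [41.9 41.5]
c3 (np.int64(252), np.int64(80)) [ 234   63   37   36 1067] mean [ 477.2 -272.7] mid [ 477.1 -272.6] size [34.5 34.3]
c4 (np.int64(280), np.int64(135)) [265 121  31  30 724] mean [ 435.  -311.9] mid [ 434.9 -312. ] size [27.2 28.4]
c5 (np.int64(308), np.int64(190)) [297 179  24  24 449] mean [ 392.6 -352.6] mid [ 392.6 -352.5] size [22.6 22.8]
ring c (np.int64(280), np.int64(136)) [257 111  47  47 823] mean [ 435.9 -311.6] mid [ 436.2 -311.6] size [41.9 41.7]
```

```bash
python3 -u - <<'E'
from h import *
inc(st(0,0,.16),16.4)
E
```

```text
shift [ 0.2995 -0.3353 -0.0207] turn -0.0 xyaw 16.4 rows 10.8
```

Emit:
{"fn": "carry_out", "kwargs": {
  "increments": [
    [[0.027, -0.03, -0.02], 0, 75],
    [[0.054, -0.06, -0.02], 0, 75],
    [[0.081, -0.09, -0.02], 0, 75],
    [[0.108, -0.12, -0.02], 0, 75],
    [[0.135, -0.15, -0.02], 0, 75],
    [[0.162, -0.18, -0.02], 0, 75],
    [[0.189, -0.21, -0.02], 0, 75],
    [[0.216, -0.24, -0.02], 0, 75]
  ]
}}

```text
t: 27.75
tool_pos: [0.5163, -0.0353, 0.1584]
orientation: [-0.0, 0.99, 0.143, -0.001]
contact_force: [0.5, -0.0, -0.4]
finger_gap: 0.0752
```

Emit:
{"fn": "carry_out", "kwargs": {
  "increments": [
    [[0.027, -0.03, 0], 0, 75],
    [[0.054, -0.06, 0], 0, 75],
    [[0.0835, -0.0953, 0], 0, 75],
    [[0.0835, -0.0953, 0], 0, 75],
    [[0.0835, -0.0953, 0], 0, 75],
    [[0.0835, -0.0953, 0], 0, 75]
  ]
}}

```text
t: 28.25
tool_pos: [0.5687, 0.0774, 0.1584]
orientation: [-0.0, 0.99, 0.143, -0.001]
contact_force: [-0.4, -0.0, -0.3]
finger_gap: 0.0753
```

```bash
python3 -u - <<'E'
from h import *
inc(st(0,0,.035),16.4)
im=r.capture("side")[:,:,::-1].copy(); cv2.imwrite("pics/sd.png",im)
E
```

```text
shift [0.001  0.0002 0.1234] turn 0.001 xyaw 16.49 rows 3.0
```

Emit:
{"fn": "carry_out", "kwargs": {
  "increments": [
    [[0.0005, 0, 0.035], 0, 75],
    [[0.0005, 0, 0.07], 0, 75],
    [[0.0005, 0, 0.1], 0, 75],
    [[0.0005, 0, 0.12], 0, 75],
    [[0.0005, 0, 0.1235], 0, 75],
    [[0.0005, 0, 0.1235], 0, 75],
    [[0.0005, 0, 0.1235], 0, 75]
  ]
}}

```text
t: 28.88
tool_pos: [0.5703, 0.0764, 0.0372]
orientation: [0.0, 0.99, 0.142, 0.0]
contact_force: [0.4, 0.1, 0.1]
finger_gap: 0.075
```

Emit:
{"fn": "carry_out", "kwargs": {
  "increments": [
    [[0, 0, 0], 0, 40],
    [[0, 0, 0], 0, 40],
    [[0, 0, 0], 0, 40],
    [[0, 0, 0], 0, 40],
    [[0, 0, 0], 0, 40]
  ]
}}

```text
t: 29.3
tool_pos: [0.5706, 0.0771, 0.0373]
orientation: [0.0, 0.99, 0.143, 0.001]
contact_force: [-0.9, -1.6, 9.3]
finger_gap: 0.0563
```

```bash
python3 -u - <<'E'
from h import *
s=r.sense(); print(s["finger_gap"],rot().T@s["contact_force"]);inc(st(0,0,.035),16.4)
E
```

```text
0.056330436117524675 [-1.32681939  1.27490495 -9.3236569 ]
shift [-0.001  -0.0007  0.0023] turn 0.0001 xyaw 16.41 rows 0.1
```

Emit:
{"fn": "carry_out", "kwargs": {
  "increments": [
    [[0, 0, 0], 0, 66],
    [[0, 0, 0], 0, 66],
    [[-0.0005, 0, 0.0023], 0, 66],
    [[-0.0005, 0, 0.0023], 0, 40],
    [[-0.0005, 0, 0.0023], 0, 40],
    [[-0.0005, 0, 0.0023], 0, 40],
    [[-0.0005, 0, 0.0023], 0, 40],
    [[-0.0005, 0, 0.0023], 0, 40]
  ]
}}

```text
t: 29.97
tool_pos: [0.5694, 0.077, 0.034]
orientation: [-0.0, 0.99, 0.143, -0.0]
contact_force: [0.2, 0.3, -0.8]
finger_gap: 0.0567
```

Emit:
{"fn": "carry_out", "kwargs": {
  "increments": [
    [[0, 0, -0.01], 0, 40],
    [[0, 0, -0.03], 0, 40],
    [[0, 0, -0.06], 0, 40],
    [[0, 0, -0.09], 0, 40],
    [[0, 0, -0.115], 0, 40],
    [[0, 0, -0.115], 0, 40],
    [[0, 0, -0.115], 0, 40]
  ]
}}

```text
t: 30.55
tool_pos: [0.5702, 0.077, 0.1509]
orientation: [0.0, 0.99, 0.143, 0.002]
contact_force: [0.9, -0.2, -1.7]
finger_gap: 0.0561
```

```bash
python3 -u - <<'E'
from h import *
s=r.sense(); print(s["finger_gap"],rot().T@s["contact_force"]);inc([.5193,-.2328,.05],16.4)
E
```

```text
0.05610070757544348 [0.77355704 0.42157771 1.69852105]
shift [-0.1366  0.2828  0.1007] turn -0.0 xyaw 16.4 rows 7.9
```

Emit:
{"fn": "carry_out", "kwargs": {
  "increments": [
    [[-0.0166, 0.034, 0], 0, 40],
    [[-0.033, 0.069, 0], 0, 40],
    [[-0.05, 0.104, 0], 0, 40],
    [[-0.067, 0.138, 0], 0, 40],
    [[-0.083, 0.172, 0], 0, 40],
    [[-0.1, 0.207, 0], 0, 40],
    [[-0.117, 0.241, 0], 0, 40],
    [[-0.1366, 0.2828, 0], 0, 40]
  ]
}}

```text
t: 31.22
tool_pos: [0.5175, -0.2294, 0.148]
orientation: [-0.001, 0.99, 0.143, -0.001]
contact_force: [0.9, -0.1, -1.2]
finger_gap: 0.0568
```

Emit:
{"fn": "carry_out", "kwargs": {
  "increments": [
    [[0, 0, 0.035], 0, 40],
    [[0, 0, 0.07], 0, 40],
    [[0, 0, 0.1], 0, 40],
    [[0, 0, 0.12], 0, 40],
    [[0, 0, 0.12], 0, 40],
    [[0, 0, 0.12], 0, 40],
    [[0, 0, 0.12], 0, 40]
  ]
}}

```text
t: 31.8
tool_pos: [0.5192, -0.2285, 0.0298]
orientation: [0.0, 0.99, 0.143, 0.0]
contact_force: [-0.0, -0.4, -0.5]
finger_gap: 0.0563
```

```bash
python3 -u - <<'E'
from h import *
s=r.sense(); print(s["finger_gap"],rot().T@s["contact_force"]);inc([.5193,-.2328,.0095],16.4)
c=r.camera_info("wrist"); im=r.capture("wrist")[:,:,::-1].copy(); cv2.imwrite("pics/w12.png",im)
b=np.array([.4772,-.2727]); d=np.array([.7273,.6871])
check(im,c,[(f"c{i+1}",b+d*.058*(2-i),"c") for i in range(2)])
E
```

```text
0.05631553143249327 [-0.13274786  0.33021115  0.53529047]
shift [-0.0011  0.0041  0.0203] turn 0.0 xyaw 16.4 rows 0.5
c1 (np.int64(243), np.int64(156)) [ 203  116  100   99 5442] mean [ 560.9 -194. ] mid [ 556.8 -202.3] size [58.6 67.4]
c2 (np.int64(287), np.int64(239)) [ 247  217   72   38 2105] mean [ 519.3 -230.3] mid [ 518.3 -231.5] size [29.1 47.4]
```

Emit:
{"fn": "carry_out", "kwargs": {
  "increments": [
    [[-0.001, 0.004, 0], 0, 40],
    [[-0.001, 0.004, 0.008], 0, 40],
    [[-0.001, 0.004, 0.016], 0, 40],
    [[-0.001, 0.004, 0.0195], 0, 40],
    [[-0.001, 0.004, 0.0195], 0, 40],
    [[-0.001, 0.004, 0.0195], 0, 40]
  ]
}}

```text
t: 32.35
tool_pos: [0.5188, -0.2323, 0.009]
orientation: [-0.0, 0.99, 0.143, -0.0]
contact_force: [0.2, 0.2, -0.8]
finger_gap: 0.057
```

```bash
python3 -u - <<'E'
from h import *
s=r.sense(); print(s["finger_gap"],rot().T@s["contact_force"]);inc([.5193,-.2328,.0095],16.4)
E
```

```text
0.05699412145274396 [ 0.22494649 -0.09496964  0.79489232]
shift [ 0.0003  0.0006 -0.0005] turn -0.0 xyaw 16.4 rows 0.0
```

Emit:
{"fn": "carry_out", "kwargs": {
  "increments": [
    [[0.0003, 0.0005, 0], 0, 64],
    [[0.0003, 0.0005, 0], 0, 68],
    [[0.0003, 0.0005, 0], 0, 68],
    [[0.0003, 0.0005, -0.02], 0, 68],
    [[0.0, 0.0, -0.05], 0, 68],
    [[-0.03, 0.01, -0.08], 0, 68],
    [[-0.065, 0.02, -0.1], 0, 68],
    [[-0.1, 0.03, -0.12], 0, 68]
  ]
}}

```text
t: 33.02
tool_pos: [0.4323, -0.2891, 0.1301]
orientation: [0.001, 0.99, 0.143, 0.0]
contact_force: [-0.1, -0.8, 0.4]
finger_gap: 0.0684
```

Emit:
{"fn": "carry_out", "kwargs": {
  "increments": [
    [[-0.03, 0, -0.02], 0, 68],
    [[-0.04, 0.0, -0.03], 0, 68],
    [[-0.04, 0.0, -0.03], 0, 68],
    [[-0.04, 0.0, -0.03], 0, 68],
    [[-0.04, 0.0, -0.03], 0, 68]
  ]
}}

```text
t: 33.43
tool_pos: [0.3952, -0.2997, 0.1581]
orientation: [-0.0, 0.99, 0.143, 0.0]
contact_force: [0.4, 0.5, -0.2]
finger_gap: 0.068
```

```bash
python3 -u - <<'E'
from h import *
print(r.sense()["tool_pos"])
c=r.camera_info("wrist"); im=r.capture("wrist")[:,:,::-1].copy(); cv2.imwrite("pics/w13.png",im)
b=np.array([.4772,-.2727]); d=np.array([.7273,.6871])
check(im,c,[(f"c{i+1}",b+d*.058*(2-i),"c") for i in range(5)]+[("ring c",b-d*.058,"r"),("ring a",b+d*.058,"r")])
for i in (1,3):
    X=b+d*.058*(2-i); u,v=px("wrist",np.array([*X,.018]),c).round().astype(int); print(u,v)
inc(knob(1.6)+[0,0,.07],16.4)
E
```

```text
[ 0.39516092 -0.29969254  0.15813249]
c1 (np.int64(225), np.int64(12)) [ 202    0   47   34 1374] mean [ 558.  -194.1] mid [ 558.2 -193. ] size [41.9 49. ]
c2 (np.int64(250), np.int64(58)) [ 227   38   44   41 1406] mean [ 519.5 -231.3] mid [ 519.6 -231.3] size [42.2 42.9]
c3 (np.int64(277), np.int64(109)) [260  92  35  35 975] mean [ 477.2 -272.8] mid [ 477.1 -272.8] size [34.8 34.4]
c4 (np.int64(304), np.int64(161)) [289 148  29  28 630] mean [ 435.1 -312.3] mid [ 435.1 -312.5] size [27.3 28.7]
c5 (np.int64(328), np.int64(212)) [317 201  23  23 419] mean [ 392.5 -352.4] mid [ 392.5 -352.5] size [23.4 24.5]
ring c (np.int64(304), np.int64(162)) [283 140  43  43 701] mean [ 436.  -311.8] mid [ 436.4 -311.7] size [41.6 41.6]
ring a (np.int64(249), np.int64(56)) [ 220   30   58   56 1062] mean [ 518.7 -232.4] mid [ 518.3 -232.5] size [56.2 56. ]
249 56
304 162
shift [ 0.3613 -0.3123 -0.0949] turn 0.0005 xyaw 16.45 rows 11.7
```

Emit:
{"fn": "carry_out", "kwargs": {
  "increments": [
    [[0.03, -0.026, -0.012], 0, 40],
    [[0.06, -0.052, -0.024], 0, 40],
    [[0.09, -0.078, -0.036], 0, 40],
    [[0.12, -0.104, -0.048], 0, 40],
    [[0.15, -0.13, -0.06], 0, 40],
    [[0.18, -0.156, -0.072], 0, 40],
    [[0.21, -0.182, -0.084], 0, 40],
    [[0.24, -0.208, -0.095], 0, 40]
  ]
}}

```text
t: 34.15
tool_pos: [0.5671, -0.0296, 0.2534]
orientation: [-0.0, 0.99, 0.143, -0.001]
contact_force: [0.7, -0.7, 0.3]
finger_gap: 0.0401
```

Emit:
{"fn": "carry_out", "kwargs": {
  "increments": [
    [[0.03, -0.026, 0], 0, 40],
    [[0.06, -0.052, 0], 0, 40],
    [[0.09, -0.078, 0], 0, 40],
    [[0.1215, -0.1045, 0], 0, 40],
    [[0.1215, -0.1045, 0], 0, 40],
    [[0.1215, -0.1045, 0], 0, 40],
    [[0.1215, -0.1045, 0], 0, 40]
  ]
}}

```text
t: 34.73
tool_pos: [0.6527, 0.1026, 0.2524]
orientation: [0.0, 0.99, 0.143, -0.001]
contact_force: [-0.2, -0.3, -0.4]
finger_gap: 0.0398
```

```bash
python3 -u - <<'E'
from h import *
k=knob(1.63); inc([k[0],k[1],k[2]-.01],16.4)
for n in("scene","side"):
    im=r.capture(n)[:,:,::-1].copy()
    cv2.imwrite(f"pics/k_{n}.png",im)
    p=px(n,knob(1.63)).round().astype(int); g=im.max(2); u,v=p
    m=np.zeros_like(g); m[v-14:v+14,u-14:u+14]=g[v-14:v+14,u-14:u+14]<60
    print(n,p,[(np.argwhere(q).mean(0)[::-1].round(1),int(q.sum())) for q in comps(m,12)],[px(n,knob(a)).round(1) for a in(1.5,1.6,1.7)])
E
```

```text
shift [0.0032 0.0006 0.0795] turn 0.001 xyaw 16.49 rows 1.9
scene [250 236] [(array([251. , 237.9]), 104)] [array([253.1, 232.9]), array([251. , 235.6]), array([249. , 238.5])]
side [202 182] [(array([204.2, 181.8]), 39)] [array([206.9, 181.7]), array([203.4, 182. ]), array([199.8, 182.6])]
```

Keeper stands at about 1.6. Grip the knob and arc it down.

Emit:
{"fn": "carry_out", "kwargs": {
  "increments": [
    [[0.003, 0.0005, 0.03], 0, 40],
    [[0.003, 0.0005, 0.06], 0, 40],
    [[0.003, 0.0005, 0.0795], 0, 40],
    [[0.003, 0.0005, 0.0795], 0, 40],
    [[0.003, 0.0005, 0.0795], 0, 0],
    [[0.003, 0.0005, 0.0795], 0, 0],
    [[0.003, 0.0005, 0.0795], 0, 0],
    [[0.003, 0.0005, 0.0795], 0, 0]
  ],
  "newtons": 12
}}

```text
t: 35.5
tool_pos: [0.6567, 0.1022, 0.1759]
orientation: [-0.0, 0.99, 0.142, 0.001]
contact_force: [-3.7, 15.2, 8.6]
finger_gap: 0.0161
```

Emit:
{"fn": "carry_out", "kwargs": {
  "increments": [
    [[0, 0, 0], 0, 0],
    [[0, 0, 0], 0, 0]
  ]
}}

```text
t: 35.67
tool_pos: [0.6567, 0.1028, 0.1759]
orientation: [-0.0, 0.99, 0.143, 0.001]
contact_force: [-1.0, 3.6, 7.4]
finger_gap: 0.0158
```

```bash
python3 -u - <<'E'
from h import *
s=r.sense(); print(s["finger_gap"],rot().T@s["contact_force"]); inc(knob(1.6)-[0,0,.01],16.4)
for a in np.linspace(1.6,0,17)[1:]: print(round(a,2),round(-.085*(np.cos(a)-np.cos(1.6)),4),round(.085*(np.sin(1.6)-np.sin(a)),4))
E
```

```text
0.01577712920346587 [ 0.07110169 -3.71473351 -7.444116  ]
shift [-0.0034 -0.0004  0.003 ] turn 0.0001 xyaw 16.41 rows 0.1
1.5 -0.0085 0.0002
1.4 -0.0169 0.0012
1.3 -0.0252 0.0031
1.2 -0.0333 0.0057
1.1 -0.041 0.0092
1.0 -0.0484 0.0134
0.9 -0.0553 0.0184
0.8 -0.0617 0.024
0.7 -0.0675 0.0302
0.6 -0.0726 0.037
0.5 -0.0771 0.0442
0.4 -0.0808 0.0519
0.3 -0.0837 0.0598
0.2 -0.0858 0.0681
0.1 -0.0871 0.0765
0.0 -0.0875 0.085
```

Emit:
{"fn": "carry_out", "kwargs": {
  "increments": [
    [[-0.0085, 0, 0.0002], 0, 0],
    [[-0.0169, 0, 0.0012], 0, 0],
    [[-0.0252, 0, 0.0031], 0, 0],
    [[-0.0333, 0, 0.0057], 0, 0],
    [[-0.041, 0, 0.0092], 0, 0],
    [[-0.0484, 0, 0.0134], 0, 0],
    [[-0.0553, 0, 0.0184], 0, 0],
    [[-0.0617, 0, 0.024], 0, 0]
  ]
}}

```text
t: 36.33
tool_pos: [0.5965, 0.085, 0.1509]
orientation: [-0.0, 0.99, 0.143, 0.001]
contact_force: [-0.2, 5.4, 1.3]
finger_gap: 0.0154
```

Emit:
{"fn": "carry_out", "kwargs": {
  "increments": [
    [[-0.0058, 0, 0.0062], 0, 0],
    [[-0.0109, 0, 0.013], 0, 0],
    [[-0.0154, 0, 0.0202], 0, 0],
    [[-0.0191, 0, 0.0279], 0, 0],
    [[-0.022, 0, 0.0358], 0, 0],
    [[-0.0241, 0, 0.0441], 0, 0],
    [[-0.0254, 0, 0.0525], 0, 0],
    [[-0.0258, 0, 0.06], 0, 0]
  ]
}}

```text
t: 37.0
tool_pos: [0.5712, 0.0777, 0.0902]
orientation: [-0.0, 0.99, 0.143, -0.0]
contact_force: [-2.4, 4.7, 2.0]
finger_gap: 0.0159
```

Emit:
{"fn": "carry_out", "kwargs": {
  "increments": [
    [[0, 0, 0.001], 0, 0],
    [[0, 0, 0.001], 0, 0],
    [[0, 0, 0.001], 0, 0]
  ]
}}

```text
t: 37.25
tool_pos: [0.5711, 0.0777, 0.0893]
orientation: [-0.0, 0.99, 0.143, -0.001]
contact_force: [-4.5, 5.5, -1.5]
finger_gap: 0.0156
```

```bash
python3 -u - <<'E'
from h import *
s=r.sense(); print(s["finger_gap"],rot().T@s["contact_force"]); inc(knob(0)-[0,0,.01],16.4)
E
```

```text
0.015633532834795832 [-2.80168783 -6.54777468  1.54556772]
shift [-0.0017 -0.0003  0.0013] turn -0.0 xyaw 16.4 rows 0.1
```

Emit:
{"fn": "carry_out", "kwargs": {
  "increments": [
    [[-0.001, 0, 0.001], 0, 0],
    [[-0.001, 0, 0.002], 0, 0],
    [[-0.001, 0, 0.003], 0, 0],
    [[-0.001, 0, 0.003], 0, 0]
  ]
}}

```text
t: 37.58
tool_pos: [0.5711, 0.0776, 0.0869]
orientation: [-0.0, 0.99, 0.143, 0.0]
contact_force: [-2.4, 6.4, 2.8]
finger_gap: 0.0157
```

```bash
python3 -u - <<'E'
from h import *
s=r.sense(); print(s["finger_gap"],rot().T@s["contact_force"]); inc(knob(0)-[0,0,.01],16.4)
E
```

```text
0.0156996079991075 [-0.48546287 -6.79499258 -2.75877413]
shift [-0.0016 -0.0004 -0.0011] turn -0.0 xyaw 16.4 rows 0.0
```

Emit:
{"fn": "carry_out", "kwargs": {
  "increments": [
    [[0, 0, 0], 0, 40],
    [[0, 0, 0], 0, 40],
    [[0, 0, -0.02], 0, 40],
    [[0, 0, -0.05], 0, 40],
    [[0, 0, -0.05], 0, 0],
    [[0, 0, -0.05], 0, 0],
    [[0, 0, -0.05], 0, 0],
    [[0, 0, -0.05], 0, 0]
  ]
}}

```text
t: 38.25
tool_pos: [0.5706, 0.077, 0.1356]
orientation: [-0.0, 0.99, 0.143, -0.001]
contact_force: [-0.2, -0.0, -0.1]
finger_gap: 0.016
```

Emit:
{"fn": "carry_out", "kwargs": {
  "increments": [
    [[0, 0, 0], 0, 0],
    [[0, 0, 0.01], 0, 0],
    [[0, 0, 0.02], 0, 0],
    [[0, 0, 0.025], 0, 0],
    [[0, 0, 0.0265], 0, 0],
    [[0, 0, 0.0265], 0, 0]
  ]
}}

```text
t: 38.75
tool_pos: [0.5706, 0.0771, 0.1088]
orientation: [-0.0, 0.99, 0.143, -0.001]
contact_force: [-0.0, 0.4, 0.3]
finger_gap: 0.0008
```

```bash
python3 -u - <<'E'
from h import *
s=r.sense(); print(s["finger_gap"],rot().T@s["contact_force"],s["tool_pos"])
for n in("scene","side"):
    im=r.capture(n)[:,:,::-1].copy(); cv2.imwrite(f"pics/k2_{n}.png",im)
E
```

```text
0.0008083576841019897 [ 0.0939391  -0.42508158 -0.33593236] [0.57063467 0.07713118 0.10877533]
```

Emit:
{"fn": "carry_out", "kwargs": {
  "increments": [
    [[0, 0, 0.001], 0, 0],
    [[0, 0, 0.002], 0, 0],
    [[0, 0, 0.0025], 0, 0],
    [[0, 0, 0.0025], 0, 0]
  ]
}}

```text
t: 39.18
tool_pos: [0.5712, 0.0772, 0.1073]
orientation: [0.0, 0.99, 0.143, 0.0]
contact_force: [-0.4, -0.6, -0.2]
finger_gap: 0.0001
```

```bash
python3 -u - <<'E'
from h import *
s=r.sense(); print(s["finger_gap"],rot().T@s["contact_force"],s["tool_pos"])
E
```

```text
0.00013415073411899317 [-0.56833934  0.49737791  0.22421828] [0.57115288 0.07717697 0.10728842]
```

Emit:
{"fn": "carry_out", "kwargs": {
  "increments": [
    [[0, 0, 0.0005], 0, 0],
    [[0, 0, 0.001], 0, 0],
    [[0, 0, 0.0015], 0, 0],
    [[0, 0, 0.0015], 0, 0]
  ]
}}

```text
t: 39.52
tool_pos: [0.5713, 0.0771, 0.1065]
orientation: [0.0, 0.99, 0.143, 0.0]
contact_force: [-3.9, 0.4, 14.7]
finger_gap: 0.0004
```

```bash
python3 -u - <<'E'
from h import *
s=r.sense(); print(s["finger_gap"],rot().T@s["contact_force"],s["tool_pos"])
E
```

```text
0.0004110313411466683 [ -3.67343651  -1.457325   -14.71859857] [0.57127636 0.0771319  0.10653259]
```

Emit:
{"fn": "carry_out", "kwargs": {
  "increments": [
    [[0, 0, -0.02], 0, 0],
    [[0, 0, -0.06], 0, 0],
    [[0, 0, -0.1], 0, 0],
    [[-0.03, 0, -0.13], 0, 0],
    [[-0.07, 0, -0.15], 0, 0],
    [[-0.11, 0, -0.15], 0, 40],
    [[-0.11, 0, -0.15], 0, 40],
    [[-0.11, 0, -0.15], 0, 40]
  ]
}}

```text
t: 40.18
tool_pos: [0.4638, 0.0457, 0.2564]
orientation: [0.0, 0.99, 0.142, 0.0]
contact_force: [0.8, 0.3, 0.2]
finger_gap: 0.0178
```

```bash
python3 -u - <<'E'
from h import *
s=r.sense(); print(s["tool_pos"],s["contact_force"],s["t"])
a=r.capture("side")[:,:,::-1].copy(); b=r.capture("scene")[:,:,::-1].copy()
a=cv2.resize(np.ascontiguousarray(a[110:270,150:350]),(400,320)); b=cv2.resize(np.ascontiguousarray(b[120:340,140:360]),(400,400))
cv2.imwrite("pics/fin.png",np.hstack([cv2.copyMakeBorder(a,0,80,0,0,0),b]))
E
```

```text
[0.4638398  0.0457347  0.25642792] [0.81909962 0.27311132 0.23787142] 40.1833
```

View pics/fin.png

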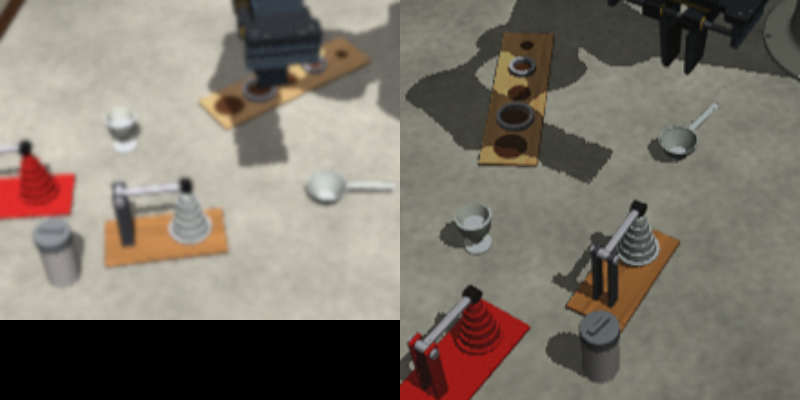

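The rings lie on circles 2 and 4, the lever is down over the empty cone, and the bystanders haven't moved, so I'm handing in.

```bash
python3 -c "
from plant import r
print(r.close_job())"
```

```text
the job is handed in; nothing more can be done
None
```

The job is done and handed in at about 40 s of the 210 s allowed; the hand-in gave no verdict.

**What I did:** I saw only two rings, ring_a (56.8 mm) and ring_c (42.8 mm). I raised the keeper to about 1.6 rad and slid ring_a on first, then ring_c. Ring_a stopped on step 2 and ring_c on step 4, both on the cone together. I then took ring_c off first, laid it on circle 4, laid ring_a on circle 2, and lowered the keeper again.

**Last checks:**
- **On the cone:** the predicted outlines of both rings, seated level, matched the scene and side pictures. I did not press on the rings to test the seating.
- **On the board:** ring_a measured about 1 mm from the centre of circle 2, and ring_c about 1.3 mm from circle 4. The camera calibration is itself only good to about 2 mm.
- **Keeper:** after I let go of the lever, pressing on the knob met a firm 15 N stop with the tool at 106.5 mm. Fully down should put the knob's top at 107 mm.
- **Bystanders:** the final picture shows the egg cup, shaker and strainer where they started.

**What disagreed:**
- My first grips on ring_a were too high and read 49.8 mm. Going 7 mm lower gave 56.3 mm.
- The first grips when taking both rings off the cone were also slightly high, so I redid them.
- The side and wrist cameras put the board 2 to 3 mm apart. I used the close-up wrist reading.

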